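# Free the bicycle derailleur's cage and hold it wound to its stop

### The job

The bicycle derailleur on the bench fixture is ready for its spring check, but the orange transport spacer stands in the way of its cage arm. Press the red tab of the spring ejector all the way in, so that the ejector, not your fingers, pushes the spacer out into the catch tray, where it stays standing, and let the ejector spring back. Then with the fingers swing the cage arm against its spring until it is fully wound against the yellow stop, and finish while still holding it there; leave everything else on the bench alone.

Things in the scene. Friction and masses are not known exactly. Their poses are not given: they have to be found in the camera images.
- fixture: Aluminium base plate 12 mm thick, fixed, x -75 to 95, y -195 to 120 mm. Origin: on the bench under the cage arm's vertical pivot axis; at yaw 0 its x points away from the robot, y to the left, z up. Black pivot body (radius 24, 88 mm high) round the origin; blue hanger column 34 mm square, 78 mm high at x -45, y 75; hanger plate from it to the pivot body, 89 mm high.
- stop (a point): The yellow stop peg for the cage arm, 12 mm across, top 76 mm above the bench, on a lug of the pivot body; the point is its top, at x 38, y -22 mm of the fixture.
- catch_tray (a point): Centre of the catch tray's floor, 12 mm above the bench, at x 45, y -167 mm of the fixture; inside x 6 to 80, y -187 to -143; lips 24 mm high. A channel along y at x 45 between grey cheeks 32 mm high (y -130 to -47) opens into it; a brass spring roller at its mouth holds the spacer and gives way when it is pushed.
- ejector (a joint): Travel of the spring ejector in m: 0 at rest, 0.070 pressed all the way in. It slides in the fixture's -y direction; the spring resists with 2.5 N at rest, 6 N fully in (spacer and roller add a few newtons on the way), and returns it by itself.
- eject_tab (a point): Middle of the outer (+y) face of the ejector's upright red tab: press it toward the fixture's -y. 53 mm above the bench; face 44 mm wide along the fixture's x, 16 to 66 mm above the bench; tab 10 mm thick. It moves with the ejector; at rest at x 57, y 95 mm of the fixture.
- cage (a joint): Angle of the cage arm in rad: 0 at rest, 1.25 fully wound at the yellow stop. Grows counter-clockwise from above (its end moves to the fixture's +x, away from the robot). A spring drives it back to 0: 0.3 N m at rest, 0.93 N m at the stop (about 9 N at the arm's end). The spacer in its channel blocks the arm at about 0.75.
- cage_end (a point): Top of the axle of the black pulley at the cage arm's free end, 105 mm from the pivot axis, 68 mm above the bench. Pulley radius 18 mm, arm 22 mm wide; both fill heights 47 to 68 mm above the bench. At rest at x -59, y -87 mm of the fixture, at the stop at x 64, y -84.
- spacer: Orange upright plastic plug with a black band, 63 mm tall, foot 30 mm across and 20 mm high, stem above it 24 mm across, 60 g. Origin at the centre of its underside, z up. At the start it stands on the base plate in the channel at x 45, y -95 mm of the fixture; pushed out it stands in the catch tray at about y -165.
- jar_screws: jar with an orange lid, 67 mm across, 82 mm tall; origin at the centre of its underside. A bystander.
- jar_washers: grey jar with a pale lid, 63 mm across, 76 mm tall; origin at the centre of its underside. A bystander.
- tape: roll of masking tape lying flat, 70 mm across, 25 mm tall; origin at the centre of its underside. A bystander.
- tape_measure: yellow pocket tape measure, 40 x 87 x 68 mm; origin at the centre of its underside. A bystander.
- pliers: pliers with blue grips lying flat, 57 x 152 x 14 mm; origin at the centre of its underside. A bystander.
- oil_bottle: red bottle with a pale spout, 53 mm across, 160 mm tall; origin at the centre of its underside. A bystander.
Mind the look-alikes: they are no part of the job. Of the things like the spacer, leave any that is turquoise; of the rest the smaller one is meant.

How it is judged:
On the way, in this order (a step that is already met when the one before it is completed fails the run):
1. the ejector is pressed fully in (over 65 of its 70 mm) and has pushed the spacer out into the catch tray, standing (value of joint ejector above 0.065 m and y of spacer in the frame of fixture between -0.2 and -0.15 m and angle between spacer's own z axis and vertical below 0.3 rad), for 0.1 s.
2. the ejector has sprung back (value of joint ejector below 0.006 m), for 0.1 s.
3. the fingers have wound the cage arm to its stop (value of joint cage above 1.2 rad and contact force between the fingers and cage above 2 N), for 0.2 s.
At the end, for the whole second after the job is handed in: Fingers press the cage arm (over 2 N) at the stop, above 1.20 of 1.25 rad, still; ejector back within 6 mm of rest; spacer upright within 0.3 rad in the catch tray, its centre 150 to 200 mm from the pivot along the fixture's -y, not touching the arm (all of step 3 and value of joint ejector below 0.006 m and contact force between spacer and cage below 0.3 N and velocity of joint cage between -0.1 and 0.1 rad/s and y of spacer in the frame of fixture between -0.2 and -0.15 m and angle between spacer's own z axis and vertical below 0.3 rad); the arm keeps its last pose, push and grip.
It fails at once if the fingers or the robot push or hold the spacer itself (over 2 N) (contact force between any of the fingers, the arm and spacer above 2 N).
It fails at once if a bystander is shifted by more than 30 mm (distance of any of jar_screws, jar_washers, tape, tape_measure, pliers, oil_bottle from where it was at the start of the episode above 0.03 m).
It also fails if it takes over 59 s, if anything falls off the work surface, if the arm or the gripper's body presses on something with over 40 N, if the wrist force passes 120 N, or if a joint passes its speed limit or range.

### The arm

A 6-joint arm with a two-finger parallel gripper is mounted at the origin on a cart in front of the work surface, level with it; the furniture and walls round the work are solid. World frame = base frame: x ahead of the robot, y to its left, z up, the work surface at z = 0. Lengths are in m, angles in rad, forces in N, time in s.
With the tool pointing down it reaches from about 0.35 to 0.775 m from the base axis. Payload 7.3 kg.
Tool frame: the origin (TCP) lies midway between the tips of the shut fingers; the grasp point (between the pads) lies 19 mm behind it (robot.grasp_offset is the z of the grasp point in the tool frame, in m); z points along the fingers, y is the direction in which the jaws open and shut (so a half turn about z gives the same grasp; the last joint's range is limited). The gripper opens to 92 mm and grips with 3 to 60 N. Pads are 19 mm wide; open, the fingers measure 130 mm over their backs; the gripper's body (75 mm by 190 mm) begins 47 mm behind the grasp point.
Start: joints at [0.986, 0.342, 1.524, -0, 1.275, -0.146], TCP at [0.223, 0.475, 0.204] pointing down, gripper open.
Joint ranges: [-2.53, 2.53], [-0.77, 2.02], [0.04, 2.7], [-1, 4.14], [0.28, 2.66], [-3.11, 3.11]. Speed limits (rad/s): [2.57, 2.57, 3.14, 3.14, 3.14, 3.14].

### API

Orientations are given as [roll, pitch, yaw] about the fixed x, y, z axes, in that order (R = Rz(yaw) Ry(pitch) Rx(roll)).
In Python, from cell import observe, imaging, workorder, robot gives the robot as it stands. The module is installed in compiled form; this text tells all that it offers.
- The arm moves only by the tool send_rows, never from a script. Its argument "series" is a list of rows, each a list of 7 numbers: the shift along the tool's x, y, z in m, then the turn, a rotation vector about the tool's x, y, z in rad, then the closure, from 0 (fully open) to 1 (shut). A call has 1 to 5 rows; each row shifts and turns the commanded pose from where the row before left it, along the tool's axes as they then stand; what a row does not reach is not made up. A row lasts 1/12 s, in which the tool goes at most 41.7 mm and 7.16 degrees, less where a joint would pass 70% of its speed; a pose out of reach is approached as far as the arm can. A call is refused whole if a number of a shift passes 0.0417 or a number of a turn 0.125, either way. A call with a gripper value outside its range is refused whole. The fingers move at their own pace and stop on an object; "newtons" is the grip in N (left out, the last holds). Time passes only in rows, so rows that do not move let the fingers close. It gives the time, the measured TCP pose, the force and the opening at its end, in the units of the state.
- observe(): the state, without advancing time (a new reading comes with each control period).
- imaging.read_camera(name): name is "side" or "top"; returns a dict with "color" (400x640x3 uint8, red, green, blue), "range_z" (400x640 float32, m along the optical axis (not along the pixel's ray), 0 where there is no reading), "vfov" (degrees; the focal length in pixels is half the picture's height over the tangent of half this angle, whatever the lens; pixels are square), "cx", "cy" (the principal point, pixels), "dist_coeffs" ([k1, k2, p1, p2, k3] as OpenCV has them; the pictures are not rectified), "T" (4x4, takes a point from camera to world coordinates). Camera axes: x right, y down, z forward; pixel columns grow to the right and rows downward; lengths in m; the calibration is good to about 2 mm. A picture is of the moment at which its call begins.
- workorder.hand_in(): hands the job in, once; it reports no verdict.
The state is a dict: "time": time; "qpos": joint angles; "qvel": joint speeds; "joint_efforts": joint torques, N m; "tool_pos": TCP position; "tool_rot": TCP orientation; "contact_force": force on the tool from outside, world axes, zero at the start; "torque": the same for the moment, N m; "opening": finger opening in m.
Only numpy, scipy, OpenCV 4.12 (cv2) and the standard library are available. Lean on these libraries where they do the work, as an engineer would, in place of code of your own. Each camera call takes 0.05 s, during which the arm holds its last target.

## Working session

There is one attempt and no reset: what is moved stays moved. The work goes in short steps, Python scripts to look and compute and a tool call to move; the robot and the scene stay as the last step left them, time stands still between calls to the robot, and variables do not carry over. Pictures are saved under pics/ and viewed, and the job is handed in when it is done.

Besides the shell and the picture viewer there is one more tool, called after "Call:" in YAML: its name, and indented under it one key for each argument. send_rows: Moves the arm, as the interface text tells. Its arguments: {"type":"object","properties":{"series":{"type":"array","items":{"type":"array","items":{"type":"number"}}},"newtons":{"type":"number"}},"required":["series"]}

```bash
mkdir -p pics; ls; python3 - <<'E'
from cell import observe, imaging, workorder, robot
import cv2,numpy as np
print(observe()); print([a for a in dir(robot) if a[0]!='_'])
for n in("side","top"):
    r=imaging.read_camera(n); cv2.imwrite(f"pics/{n}0.png",r["color"][:,:,::-1]); np.savez(f"{n}0.npz",**r)
    print(n,r["vfov"],r["cx"],r["cy"],r["dist_coeffs"],r["T"])
E
```

```text
pics
{'time': 0.0, 'qpos': array([ 9.85982357e-01,  3.42730597e-01,  1.52501613e+00,  1.31104410e-05,
        1.27539244e+00, -1.46008726e-01]), 'qvel': array([-0.00111696,  0.00176785,  0.00064983, -0.00071263, -0.00130153,
        0.00205647]), 'joint_efforts': array([-2.58349050e-03, -4.31266594e+01, -2.44199646e+01,  7.14870170e-02,
        5.63182938e-02, -1.96111473e-04]), 'tool_pos': array([0.22278545, 0.47490045, 0.20324121]), 'tool_rot': array([-3.14006442e+00, -2.37406027e-04,  2.70278340e+00]), 'contact_force': array([ 0.08338521, -0.41381666,  0.32082985]), 'torque': array([-0.00818938,  0.03490949, -0.03351779]), 'opening': 0.0918807062606625}
['IKError', 'grasp_offset']
side 54.62589091192844 314.5052584028516 202.4127050286472 [-0.03278988  0.          0.          0.          0.        ] [[ 0.98598566 -0.07515376  0.14894356  0.36593878]
 [-0.16628279 -0.51496654  0.84092776 -0.88138023]
 [ 0.01350207 -0.85390947 -0.5202464   0.64715302]
 [ 0.          0.          0.          1.        ]]
top 52.27383997988362 325.0113382241457 197.63886207844698 [-0.05372535  0.          0.          0.          0.        ] [[ 0.05641618 -0.97548169  0.21272678  0.2903349 ]
 [-0.99840638 -0.05541663  0.01066328  0.02104469]
 [ 0.00138677 -0.21298936 -0.97705353  1.19823078]
 [ 0.          0.          0.          1.        ]]
```

View pics/side0.png

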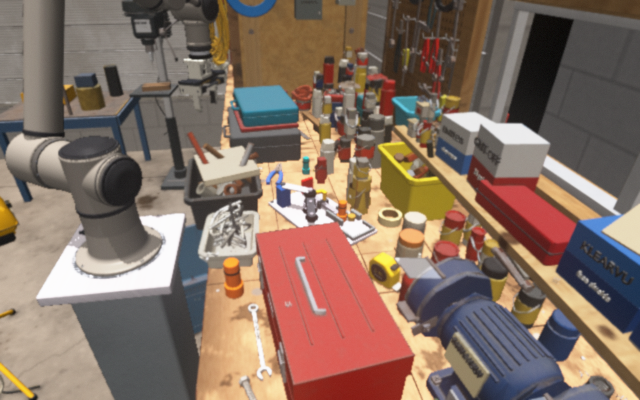

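View pics/top0.png

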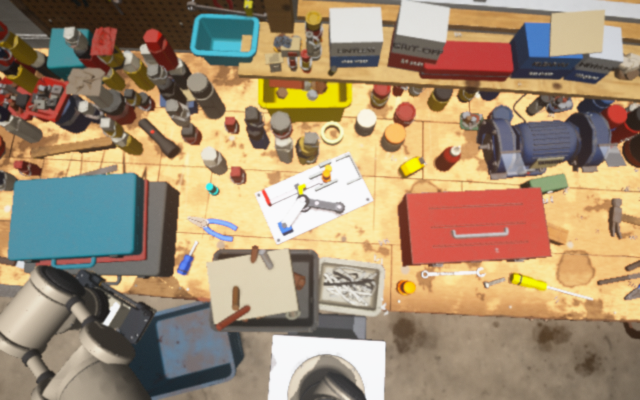

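```bash
cat > h.py <<'E'
import numpy as np,cv2
def load(f):
    return dict(np.load(f))
def K(r):
    f=200/np.tan(np.radians(float(r["vfov"]))/2)
    return np.array([[f,0,float(r["cx"])],[0,f,float(r["cy"])],[0,0,1]])
def cloud(r):
    v,u=np.mgrid[0:400,0:640]
    p=cv2.undistortPoints(np.stack([u.ravel(),v.ravel()],1).astype(np.float64).reshape(-1,1,2),K(r),r["dist_coeffs"]).reshape(400,640,2)
    z=r["range_z"].astype(float)
    P=np.dstack([p[...,0]*z,p[...,1]*z,z])
    return P@r["T"][:3,:3].T+r["T"][:3,3]
def proj(r,X):
    Ti=np.linalg.inv(r["T"]); X=np.atleast_2d(X)
    c=X@Ti[:3,:3].T+Ti[:3,3]
    p,_=cv2.projectPoints(c,np.zeros(3),np.zeros(3),K(r),r["dist_coeffs"])
    return p.reshape(-1,2)
E
python3 - <<'E'
from h import *
r=load("top0.npz");im=r["color"][140:250,240:390,::-1]
cv2.imwrite("pics/top0z.png",cv2.resize(im,None,fx=5,fy=5,interpolation=cv2.INTER_CUBIC))
s=load("side0.npz");im=s["color"][150:270,250:410,::-1]
cv2.imwrite("pics/side0z.png",cv2.resize(im,None,fx=5,fy=5,interpolation=cv2.INTER_CUBIC))
C=cloud(r)
for (u,v) in [(284,228),(300,190),(266,197),(327,172),(345,210),(272,235),(350,160),(370,200),(200,110),(400,340)]:
    print(u,v,C[v,u].round(3))
E
```

```text
284 228 [0.442 0.142 0.08 ]
300 190 [0.553 0.105 0.076]
266 197 [0.53  0.202 0.064]
327 172 [0.611 0.032 0.072]
345 210 [ 0.514 -0.027  0.014]
272 235 [ 0.43   0.185 -0.004]
350 160 [ 0.671 -0.035  0.008]
370 200 [ 0.55  -0.101  0.005]
200 110 [ 0.814  0.447 -0.001]
400 340 [ 0.059 -0.353 -0.826]
```

View pics/top0z.png

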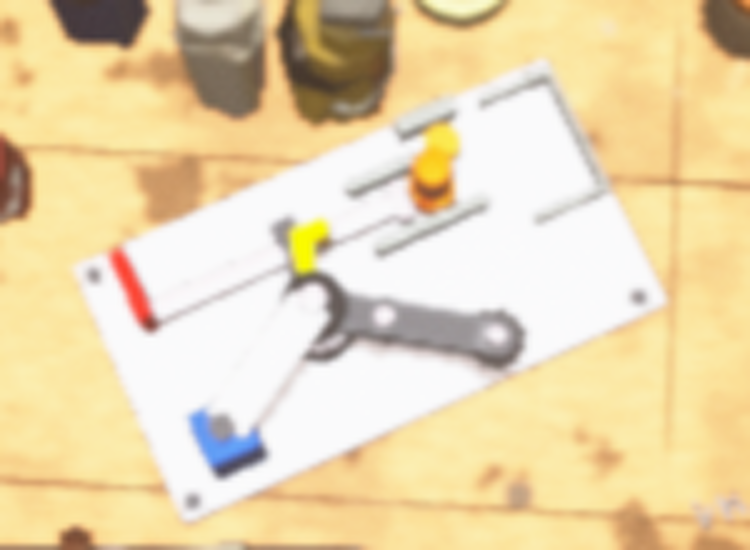

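View pics/side0z.png

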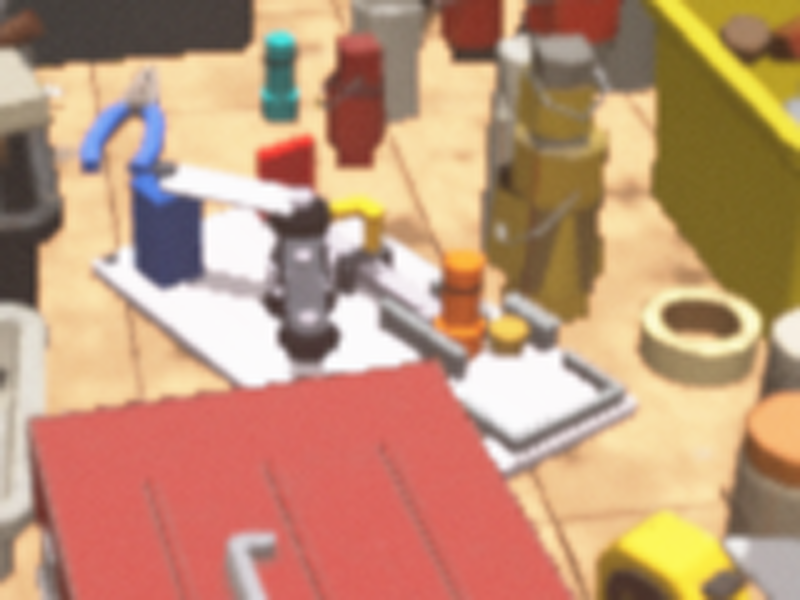

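```bash
python3 - <<'E'
from h import *
from scipy.optimize import least_squares
r=load("top0.npz");s=load("side0.npz")
F=np.array([[95,120,12],[95,-195,12],[-75,120,12],[-75,-195,12],[-59,-87,68]])/1e3
z=np.array([[78,268],[545,62],[190,522],[665,302],[497,334]])
uv=np.c_[240+(z[:,0]+.5)/5-.5,140+(z[:,1]+.5)/5-.5]
Fs=np.array([[-75,120,12],[95,-195,12]])/1e3; zs=np.array([[95,262],[634,403]]); uvs=np.c_[250+zs[:,0]/5-.4,150+zs[:,1]/5-.4]
def W(p,F):
    c,q=np.cos(p[2]),np.sin(p[2]); R=np.array([[c,-q,0],[q,c,0],[0,0,1]])
    return F@R.T+[p[0],p[1],0]
f=lambda p:np.r_[(proj(r,W(p,F))-uv).ravel(),(proj(s,W(p,Fs))-uvs).ravel()]
o=least_squares(f,[.53,.08,.4]); print(o.x,np.degrees(o.x[2]));print(o.fun.reshape(-1,2).round(1))
g=lambda p:(proj(r,W(p,F))-uv).ravel()
o2=least_squares(g,[.53,.08,.4]); print(o2.x);print(o2.fun.reshape(-1,2).round(1))
E
cat >> h.py <<'E'
P0=None
def W(p,F):
    c,q=np.cos(p[2]),np.sin(p[2]); R=np.array([[c,-q,0],[q,c,0],[0,0,1]])
    return np.atleast_2d(F)@R.T+[p[0],p[1],0]
E
```

```text
[0.52362109 0.09637334 0.48816938] 27.970045224859845
[[-1.2 -0.4]
 [ 0.5 -1.1]
 [-1.2  0.6]
 [ 1.   0.3]
 [ 0.2  0.4]
 [-1.2  0.3]
 [ 1.2  0.3]]
[0.52342897 0.09592272 0.49182037]
[[-1.1 -0.1]
 [ 0.4 -1.2]
 [-0.9  0.7]
 [ 1.2  0.1]
 [ 0.4  0.3]]
```

```bash
cat > ov.py <<'E'
from h import *
import sys
def circ(x,y,z,R,n=24): 
    t=np.linspace(0,2*np.pi,n); return np.c_[x+R*np.cos(t),y+R*np.sin(t),0*t+z]/1e3
def rect(x0,x1,y0,y1,z): return np.array([[x0,y0,z],[x1,y0,z],[x1,y1,z],[x0,y1,z],[x0,y0,z]])/1e3
def shapes(ang=0,ej=0,sp=-95):
    a=np.arctan2(-87,-59)+ang
    return [rect(-75,95,-195,120,12),circ(0,0,88,24),circ(38,-22,76,6),rect(35,79,85-ej,95-ej,66),rect(-62,-28,58,92,78),
     circ(105*np.cos(a),105*np.sin(a),68,18),circ(45,sp,63,12),circ(45,sp,12,15),rect(6,80,-187,-143,12)]
def overlay(r,p,box,k,out,**kw):
    u0,v0,u1,v1=box
    im=cv2.resize(np.ascontiguousarray(r["color"][v0:v1,u0:u1,::-1]),None,fx=k,fy=k,interpolation=cv2.INTER_CUBIC)
    for q in shapes(**kw):
        uv=proj(r,W(p,q)); uv=((uv-[u0,v0]+.5)*k-.5)
        cv2.polylines(im,[np.round(uv*16).astype(int)],False,(255,0,255),1,cv2.LINE_AA,4)
    cv2.imwrite(out,im)
E
python3 - <<'E'
from ov import *
p=[.5236,.0962,.489]
r=load("top0.npz");s=load("side0.npz")
overlay(r,p,(240,140,390,250),5,"pics/ov_t.png")
overlay(s,p,(250,150,410,270),5,"pics/ov_s.png")
E
```

```text
(no output)
```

View pics/ov_t.png

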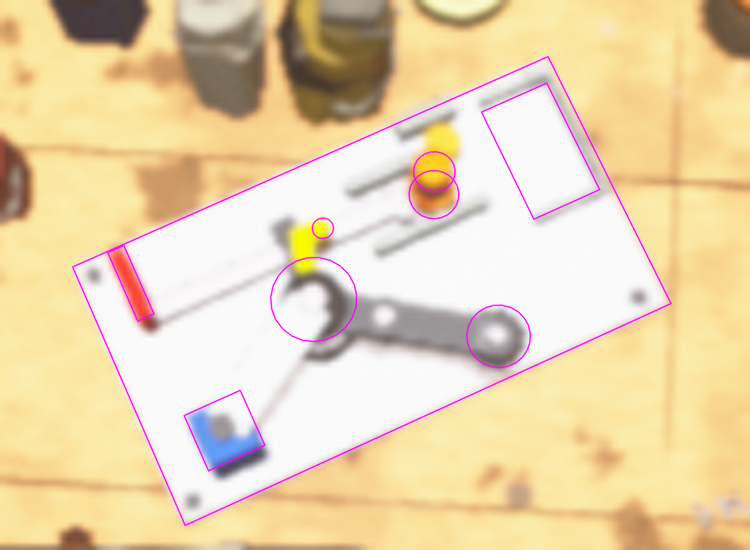

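View pics/ov_s.png

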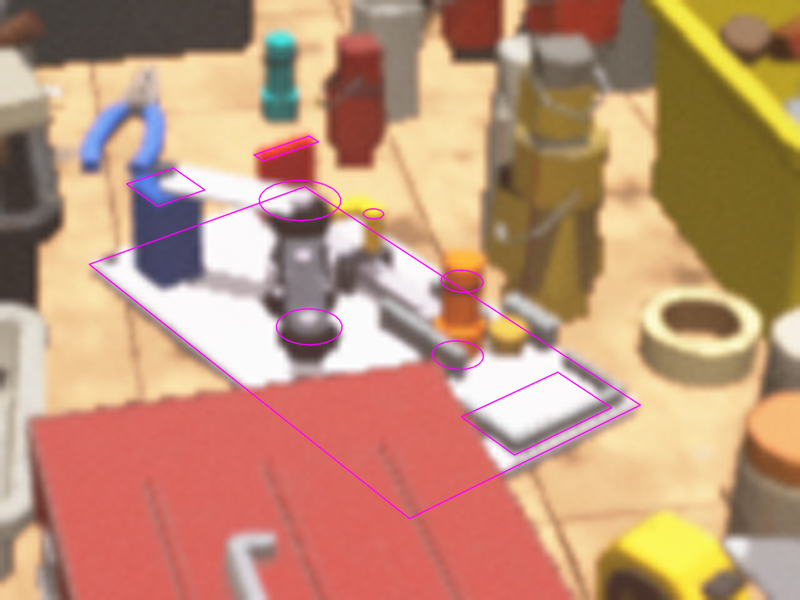

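```bash
python3 - <<'E'
from h import *
p=[.5236,.0962,.489]
np.set_printoptions(suppress=True,linewidth=220)
print(W(p,np.array([[57,95,53],[57,125,53],[57,25,53],[-70,-49,48],[32,-76,48],[45,-165,12]])/1e3).round(4))
H=np.full((18,22),-9.)
for f in("top0.npz","side0.npz"):
    r=load(f);C=cloud(r).reshape(-1,3)[r["range_z"].ravel()>0]
    i=((C[:,0]-.15)/.04).astype(int);j=((C[:,1]+.25)/.04).astype(int)
    ok=(C[:,0]>.15)&(C[:,1]>-.25)&(i<18)&(j<22)
    np.maximum.at(H,(i[ok],j[ok]),C[ok,2])
print("y cols",(-.23+.04*np.arange(22)).round(2))
for a in range(18): print(round(.17+.04*a,2),(H[a]*100).round().astype(int))
E
```

```text
[[ 0.5293  0.2068  0.053 ]
 [ 0.5152  0.2333  0.053 ]
 [ 0.5622  0.145   0.053 ]
 [ 0.4848  0.0201  0.048 ]
 [ 0.5876  0.0441  0.048 ]
 [ 0.6408 -0.0283  0.012 ]]
y cols [-0.23 -0.19 -0.15 -0.11 -0.07 -0.03  0.01  0.05  0.09  0.13  0.17  0.21  0.25  0.29  0.33  0.37  0.41  0.45  0.49  0.53  0.57  0.61]
0.17 [-82 -73 -72 -72 -72  -1  -1  12  12  12  12  12  22  65  65  64  34  58  59 -50 -49 -49]
0.21 [-900   -1    7    6    6    6   12   12   15   14   14   19   22   14   63   62   58   59   59   58  -50 -900]
0.25 [ 0  0  7 11 11 12  8 12 15 15 15 19 19 14 14 57 59 59 59 34 34  8]
0.29 [ 9 10  6 11 12 12 12 12 15 15 15 15 15 14 14  0 57 59 58 34 34 18]
0.33 [ 9 10  6 11 11 11 11 12 15 15 20 15 15 14 14  0  3 12 20 20 20 20]
0.37 [16 16  6  6  6  7  6 12 14 15 21 17 14 12 12  0  3 12 20 20 20 20]
0.41 [16 16  1  2  0  1  1  1  1  8  2  0  0  2  2  2  2 12 20 20 20 20]
0.45 [16 16  1  2  0  0  0  2  2  9  8  2  0  2  2  2  2 12 19 20 20 20]
0.49 [16 16  0  0  0  7  7  7  9  9  2  2  0  0  0  1  0 12 14 20 20 20]
0.53 [16 16  0  2  2  7  7  7  9  9  7  7  2  0  0  7  0 11 12 20 20 20]
0.57 [ 0  1  0  2  2  2  4  4  8  8  3  6  4 10  7  7  0  0 10 19  0  0]
0.61 [ 7  7  1  0  3  3  8  8  3  2  2  0  7 10 13 13  0  0  1  0  0  1]
0.65 [ 7  7  0  0  3  3  4 18 19 15 18  0  0  1 13 13  0  0  5  5  0 21]
0.69 [ 7  8  8  0  1  3  3 19 18 22 22 22 22  1  1  0 16 19  6  5  4 21]
0.73 [ 1  9  9  8  0  1  3  3  5 22 22 22 22  0  9  1 21 21 17  4  5  4]
0.77 [ 1  8  9  8  8 16 16 16 16 16 16 16 16  1  9 20 20 21 19 13  4 14]
0.81 [ 6  6  7  8  8 16 16 15 15 17 15 17 16  1  0 20 20 19 25 25  7 15]
0.85 [35 35 20 20 20 30 32 33 36 34 34 25 26 26 26 26 26 26 30 29  0 29]
```

```bash
python3 - <<'E'
from h import *
p=[.5236,.0962,.489]
np.set_printoptions(suppress=True,linewidth=220)
c,q=np.cos(p[2]),np.sin(p[2])
H=np.full((21,26),-.09)
for f in("top0.npz","side0.npz"):
    r=load(f);C=cloud(r).reshape(-1,3)[r["range_z"].ravel()>0]
    d=C[:,:2]-p[:2]; fx=c*d[:,0]+q*d[:,1]; fy=-q*d[:,0]+c*d[:,1]
    i=np.floor((fx+.06)/.01).astype(int);j=np.floor((fy+.2)/.015).astype(int)
    ok=(i>=0)&(j>=0)&(i<21)&(j<26)
    np.maximum.at(H,(i[ok],j[ok]),C[ok,2])
print("fy",(-192+15*np.arange(26)))
for a in range(21): print("%4d"%(-55+10*a),(H[a]*100).round().astype(int))
E
```

```text
fy [-192 -177 -162 -147 -132 -117 -102  -87  -72  -57  -42  -27  -12    3   18   33   48   63   78   93  108  123  138  153  168  183]
 -55 [1 2 2 1 1 1 7 7 7 7 2 2 2 2 2 2 3 9 9 8 2 2 0 0 0 0]
 -45 [1 1 1 1 2 1 7 7 7 7 7 2 2 2 2 2 9 9 9 8 2 1 0 0 0 0]
 -35 [1 1 1 2 1 1 2 1 7 7 7 7 2 2 2 9 9 9 9 8 2 1 0 0 0 0]
 -25 [1 1 1 1 2 2 2 1 2 7 7 7 7 5 9 9 9 9 8 7 1 1 0 0 0 0]
 -15 [1 1 2 1 1 1 1 1 2 2 7 7 8 9 9 9 9 8 2 1 1 1 0 0 0 0]
  -5 [2 2 2 2 2 2 1 2 2 2 5 7 9 9 9 9 2 2 2 2 1 2 0 0 0 0]
   5 [ 3  3  3  3  1  2  1  2  2  2  2  2  9  9  9 -9  2  2  2  2  2  1  0  0  0  0]
  15 [3 1 1 2 1 2 1 1 2 2 2 2 8 8 8 2 2 2 2 2 1 1 0 0 0 0]
  25 [3 2 2 2 2 4 4 4 4 4 3 2 8 8 1 1 2 2 2 2 2 1 0 0 0 0]
  35 [3 2 2 2 2 2 8 8 3 3 3 8 8 8 3 3 3 3 6 7 2 1 0 0 0 0]
  45 [3 1 2 2 2 2 8 8 3 4 3 8 8 8 3 3 3 3 7 7 2 1 0 0 0 0]
  55 [3 3 2 1 2 3 8 8 3 3 3 3 4 4 3 3 3 3 6 7 2 1 0 0 0 0]
  65 [3 2 2 2 2 3 3 3 3 3 3 1 4 4 1 2 1 2 6 7 1 1 0 0 0 0]
  75 [3 3 2 2 2 3 3 3 1 2 2 2 2 2 1 2 2 2 7 7 2 1 0 0 0 0]
  85 [3 3 3 3 4 4 4 4 2 2 1 1 2 2 2 1 2 2 1 6 2 1 0 0 0 0]
  95 [ 1  1  1  1  3  4  4 16  6  1  1  1  2  2  2  1  2  2  1  1  1  1  0  0  0  0]
 105 [ 0  0  0  0  0  0 17 19 18 12  5  0  0  0  0  0  0  0  0  0  0  0  0  0  0  0]
 115 [ 0  0  0  0  0  0 19 18 19 18  9  1  0  0  0  0  0  0  0  0  0  0  0  0  0  0]
 125 [ 0  0  0  0  0 15 19 18 18 18  9  0  0  0  0  0  0  0  0  0  0  0  6  0  0  0]
 135 [ 3  3  3  2  0  0 18 18 18 12  9 11 11  0  0  0  0  0  0  0  0  9 10  7  5  0]
 145 [ 3  3  3  3  0  0 17 18 18 12 13 15 15 14  0  0  0  0  0  0  0 10 10  9  6  0]
```

Call:
send_rows:
  series:
    - [0, 0, -0.03, 0, 0, 0, 1]
    - [0, 0, -0.035, 0, 0, 0, 1]
    - [0, 0, -0.035, 0, 0, 0, 1]
    - [0, 0, 0, 0, 0, -0.12, 1]
    - [0, 0, 0, 0, 0, -0.12, 1]
  newtons: 20

```text
time: 0.52
tool_pos: [0.2235, 0.476, 0.3061]
tool_rot: [3.138, 0.002, 2.948]
contact_force: [0.8, 0.6, -0.9]
opening: 0.0631
```

Call:
send_rows:
  series:
    - [0, 0, 0, 0, 0, -0.12, 1]
    - [0, 0, 0, 0, 0, -0.12, 1]
    - [0, 0, 0, 0, 0, -0.12, 1]
    - [0, 0, 0, 0, 0, -0.12, 1]
    - [0, 0, 0, 0, 0, -0.12, 1]

```text
time: 0.93
tool_pos: [0.2229, 0.4751, 0.3035]
tool_rot: [-3.141, -0.001, -2.734]
contact_force: [0.8, -0.9, 0.4]
opening: 0.0294
```

Call:
send_rows:
  series:
    - [0, 0, 0, 0, 0, -0.087, 1]
    - [0, 0, 0, 0, 0, 0, 1]

```text
time: 1.1
tool_pos: [0.2229, 0.4751, 0.3035]
tool_rot: [-3.141, -0.001, -2.65]
contact_force: [-0.7, -0.0, 0.3]
opening: 0.0162
```

Call:
send_rows:
  series:
    - [-0.015, -0.038, 0, 0, 0, 0, 1]
    - [-0.015, -0.038, 0, 0, 0, 0, 1]
    - [-0.015, -0.038, 0, 0, 0, 0, 1]
    - [-0.015, -0.038, 0, 0, 0, 0, 1]
    - [-0.015, -0.038, 0, 0, 0, 0, 1]

```text
time: 1.52
tool_pos: [0.3793, 0.3412, 0.3038]
tool_rot: [3.142, -0.0, -2.656]
contact_force: [0.4, 1.6, 0.4]
opening: 0.0005
```

Call:
send_rows:
  series:
    - [-0.015, -0.038, 0, 0, 0, 0, 1]
    - [-0.015, -0.038, 0, 0, 0, 0, 1]
    - [-0.015, -0.038, 0, 0, 0, 0, 1]
    - [-0.015, -0.037, 0, 0, 0, 0, 1]
    - [0, 0, 0, 0, 0, 0, 1]

```text
time: 1.93
tool_pos: [0.5066, 0.2324, 0.3026]
tool_rot: [-3.139, -0.001, -2.663]
contact_force: [-1.6, -0.3, -0.6]
opening: 0.0003
```

Call:
send_rows:
  series:
    - [0, 0, 0.04, 0, 0, 0, 1]
    - [0, 0, 0.04, 0, 0, 0, 1]
    - [0, 0, 0.04, 0, 0, 0, 1]
    - [0, 0, 0.04, 0, 0, 0, 1]
    - [0, 0, 0, 0, 0, 0, 1]

```text
time: 2.35
tool_pos: [0.497, 0.2361, 0.1364]
tool_rot: [3.139, -0.015, -2.656]
contact_force: [-1.5, -1.3, -1.1]
opening: 0.0006
```

```bash
cat > snap.py <<'E'
from cell import observe, imaging
from ov import *
p=[.5236,.0962,.489]
def fx(P):
    c,q=np.cos(p[2]),np.sin(p[2]); d=np.array(P[:2])-p[:2]; return np.round([1e3*(c*d[0]+q*d[1]),1e3*(-q*d[0]+c*d[1]),1e3*P[2]],1)
def snap(tag,cams=("top","side")):
    o=observe(); print("t",o["time"],"fix TCP",fx(o["tool_pos"]),o["tool_rot"].round(3),"F",o["contact_force"].round(1),o["opening"])
    for n in cams:
        r=imaging.read_camera(n); np.savez(f"{n}{tag}.npz",**r)
        b=(240,140,390,250) if n=="top" else (250,150,410,270)
        im=r["color"][b[1]:b[3],b[0]:b[2],::-1]
        cv2.imwrite(f"pics/{n}{tag}.png",cv2.resize(im,None,fx=5,fy=5,interpolation=cv2.INTER_CUBIC))
E
python3 -c "
from snap import *
snap('1')"
```

```text
t 2.35 fix TCP [ 42.2 136.  136.4] [ 3.139 -0.015 -2.656] F [-1.5 -1.3 -1.1] 0.0006496821558569975
```

View pics/side1.png

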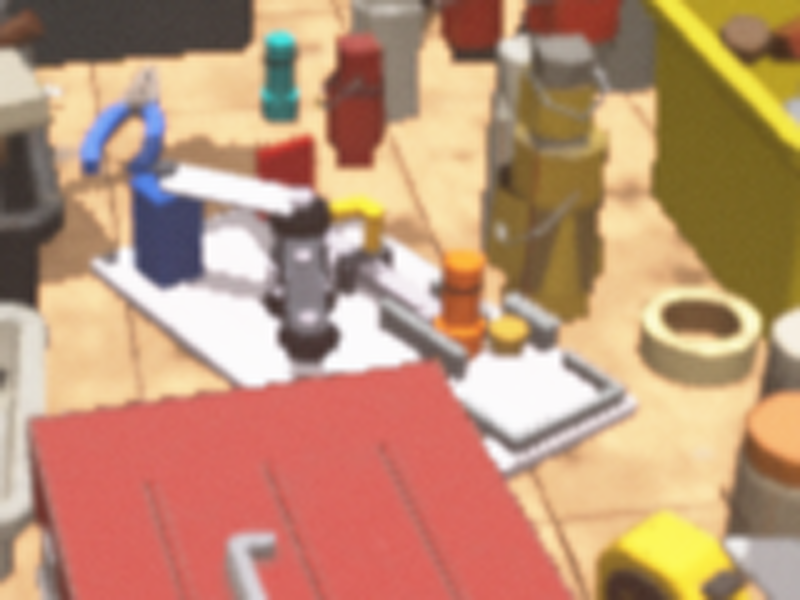

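View pics/top1.png

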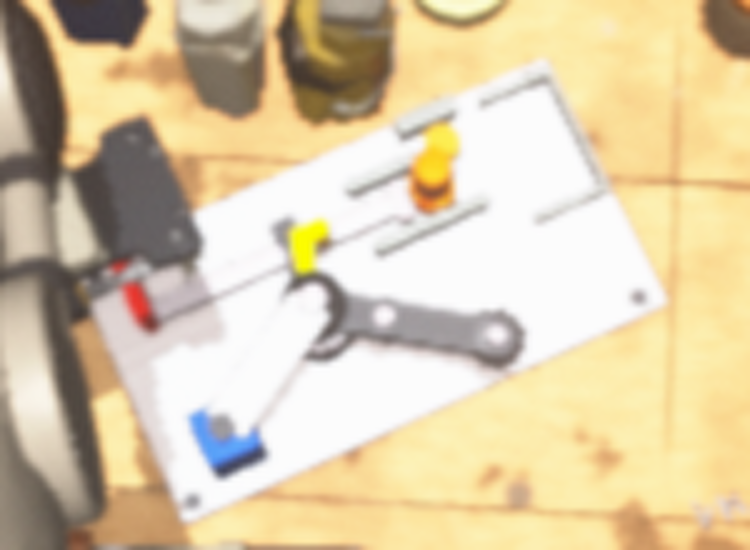

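Call:
send_rows:
  series:
    - [0, 0, 0.03, 0, 0, 0, 1]
    - [0, 0, 0.03, 0, 0, 0, 1]
    - [0, 0, 0.02, 0, 0, 0, 1]
    - [0, 0, 0, 0, 0, 0, 1]
    - [0, 0, 0, 0, 0, 0, 1]

```text
time: 2.87
tool_pos: [0.5036, 0.2381, 0.0662]
tool_rot: [-3.141, 0.003, -2.654]
contact_force: [-0.4, 0.2, 1.1]
opening: 0.0005
```

```bash
python3 -c "
from snap import *
snap('2')"
```

```text
t 2.8667 fix TCP [ 49.  134.6  66.2] [-3.141e+00  3.000e-03 -2.654e+00] F [-0.4  0.2  1.1] 0.0004540879207087287
```

View pics/side2.png

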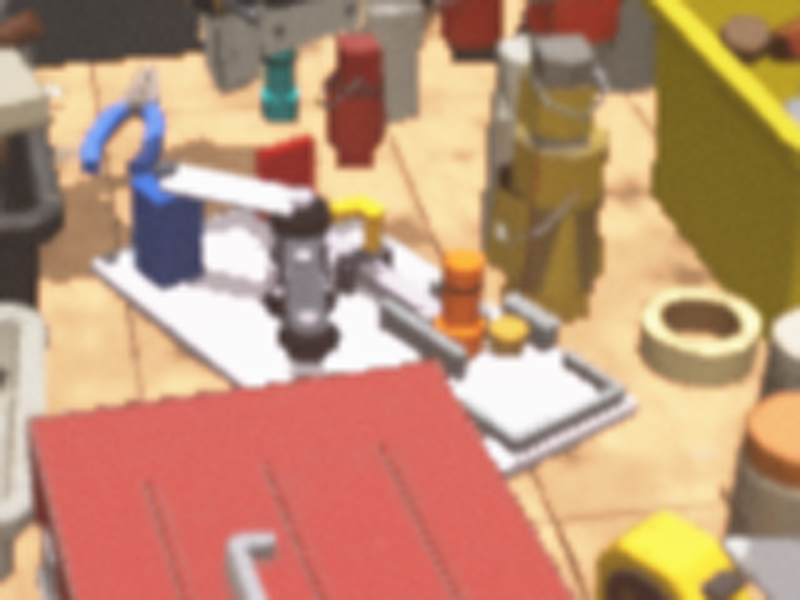

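```bash
python3 -c "
from snap import *
s=load('side2.npz')
print(proj(s,np.array([[.5036,.2381,.0662],[.5036,.2381,.132]])))
im=s['color'][60:220,220:420,::-1]
cv2.imwrite('pics/side2b.png',cv2.resize(im,None,fx=4,fy=4,interpolation=cv2.INTER_CUBIC))
C=cloud(s)
for u,v in [(296,167),(300,160),(310,155),(300,140),(310,140)]: print(u,v,C[v,u].round(3),fx(C[v,u]))
"
```

```text
[[296.66049385 174.61467763]
 [296.44893953 156.16671775]]
296 167 [0.5   0.222 0.102] [ 38.3 122.6 101.7]
300 160 [0.513 0.228 0.123] [ 52.8 120.7 122.9]
310 155 [0.534 0.156 0.171] [ 37.1  47.9 171. ]
300 140 [0.508 0.184 0.208] [ 27.6  84.9 208.5]
310 140 [0.541 0.2   0.2  ] [ 63.9  83.8 200.2]
```

View pics/side2b.png

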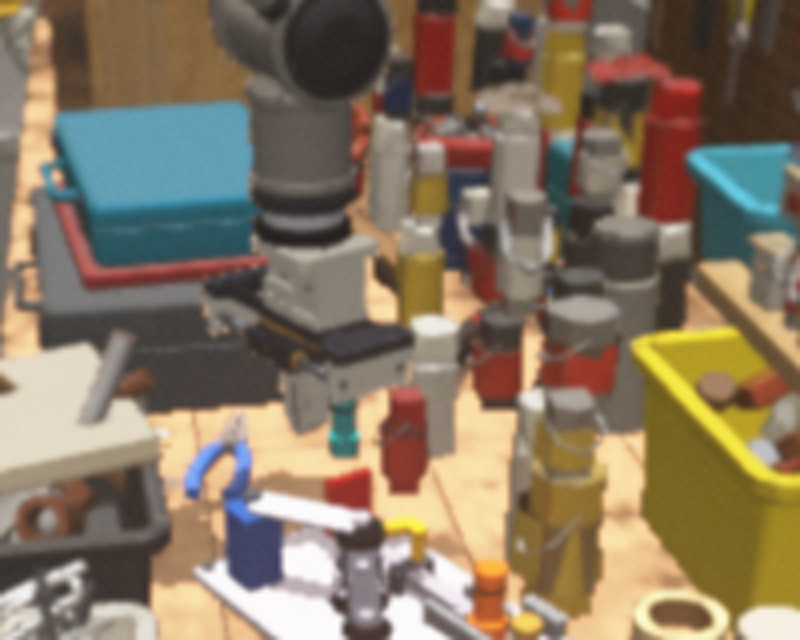

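```bash
python3 -c "
from snap import *
s=load('side2.npz'); t=load('top2.npz')
C=cloud(s)
for v in range(156,180,2): print(v,[tuple((C[v,u]*1e3).round().astype(int)) for u in (292,296,300,304)])
o=observe();print(o['qpos'].round(4),o['tool_pos'])
im=s['color'][140:190,270:330,::-1]
cv2.imwrite('pics/side2c.png',cv2.resize(im,None,fx=12,fy=12,interpolation=cv2.INTER_NEAREST))
"
```

```text
156 [(np.int64(489), np.int64(236), np.int64(134)), (np.int64(500), np.int64(217), np.int64(142)), (np.int64(513), np.int64(224), np.int64(138)), (np.int64(515), np.int64(147), np.int64(173))]
158 [(np.int64(489), np.int64(238), np.int64(127)), (np.int64(500), np.int64(223), np.int64(133)), (np.int64(513), np.int64(223), np.int64(132)), (np.int64(515), np.int64(147), np.int64(166))]
160 [(np.int64(489), np.int64(240), np.int64(119)), (np.int64(500), np.int64(218), np.int64(128)), (np.int64(513), np.int64(228), np.int64(123)), (np.int64(514), np.int64(145), np.int64(161))]
162 [(np.int64(489), np.int64(236), np.int64(114)), (np.int64(500), np.int64(221), np.int64(120)), (np.int64(513), np.int64(225), np.int64(117)), (np.int64(545), np.int64(360), np.int64(52))]
164 [(np.int64(489), np.int64(241), np.int64(104)), (np.int64(500), np.int64(219), np.int64(114)), (np.int64(513), np.int64(222), np.int64(111)), (np.int64(546), np.int64(366), np.int64(41))]
166 [(np.int64(489), np.int64(244), np.int64(96)), (np.int64(500), np.int64(224), np.int64(104)), (np.int64(515), np.int64(238), np.int64
[... 554 characters left out ...]
p.int64(-1)), (np.int64(545), np.int64(358), np.int64(13))]
174 [(np.int64(502), np.int64(366), np.int64(4)), (np.int64(517), np.int64(369), np.int64(1)), (np.int64(532), np.int64(369), np.int64(0)), (np.int64(545), np.int64(357), np.int64(5))]
176 [(np.int64(501), np.int64(352), np.int64(3)), (np.int64(515), np.int64(351), np.int64(2)), (np.int64(529), np.int64(349), np.int64(2)), (np.int64(544), np.int64(353), np.int64(-1))]
178 [(np.int64(499), np.int64(341), np.int64(0)), (np.int64(513), np.int64(336), np.int64(2)), (np.int64(527), np.int64(333), np.int64(3)), (np.int64(541), np.int64(333), np.int64(2))]
[ 0.3039  0.5404  1.6176  0.      0.9781 -1.7549] [0.50436377 0.23824849 0.06706551]
```

View pics/side2c.png

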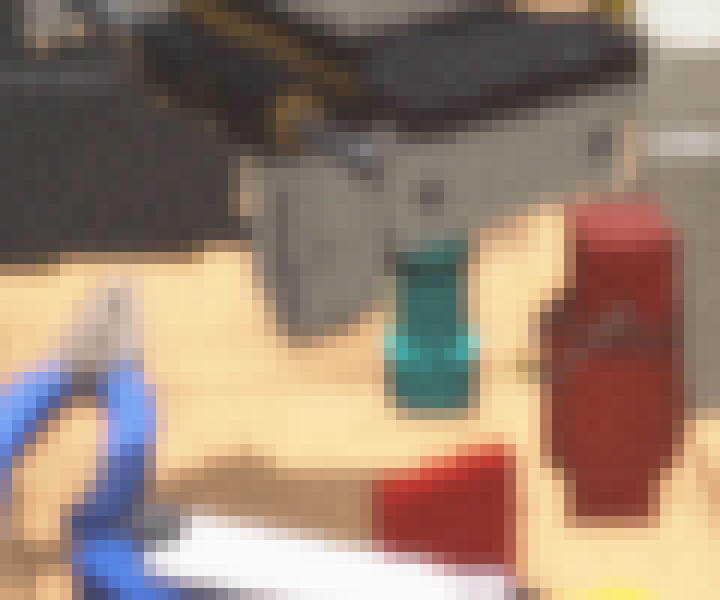

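```bash
python3 -c "
from snap import *
snap('3')
s=load('side3.npz'); t=load('top3.npz'); t2=load('top2.npz')
C=cloud(s)
for v in range(160,180,2): print(v,[tuple((C[v,u]*1e3).round().astype(int).tolist()) for u in (292,296,300,304)])
for nm in ('1','2','3'):
  T=cloud(load(f'top{nm}.npz')); m=(T[...,2]>.08)&(T[...,2]<.3)
  for (v,u) in [(180,267),(190,274),(175,262),(185,255)]: print(nm,(v,u),T[v,u].round(3))
cv2.imwrite('pics/top3b.png',cv2.resize(t['color'][120:240,190:340,::-1],None,fx=5,fy=5,interpolation=cv2.INTER_CUBIC))
"
```

```text
t 2.9667 fix TCP [ 49.7 134.4  67.1] [-3.141  0.005 -2.654] F [ 0.1 -0.4  0.8] 0.00043831703556590685
160 [(490, 242, 118), (500, 220, 127), (513, 225, 124), (515, 149, 159)]
162 [(489, 242, 111), (500, 220, 120), (512, 220, 120), (545, 360, 52)]
164 [(489, 242, 104), (499, 216, 115), (513, 227, 109), (546, 367, 40)]
166 [(489, 242, 96), (499, 219, 107), (514, 236, 98), (545, 358, 37)]
168 [(509, 420, 1), (501, 234, 92), (538, 414, 2), (546, 364, 26)]
170 [(507, 408, -1), (521, 401, 1), (536, 400, 1), (545, 359, 20)]
172 [(505, 386, 1), (520, 388, 0), (533, 379, 3), (545, 360, 12)]
174 [(503, 370, 2), (518, 371, 0), (531, 365, 2), (546, 362, 3)]
176 [(501, 355, 1), (515, 351, 2), (530, 352, 1), (543, 345, 3)]
178 [(499, 341, 1), (513, 338, 1), (527, 333, 2), (542, 335, 0)]
1 (180, 267) [0.529 0.171 0.265]
1 (190, 274) [0.505 0.152 0.266]
1 (175, 262) [0.539 0.183 0.268]
1 (185, 255) [0.501 0.187 0.323]
2 (180, 267) [0.546 0.182 0.197]
2 (190, 274) [0.52  0.162 0.198]
2 (175, 262) [ 0.611  0.23  -0.001]
2 (185, 255) [0.472 0.164 0.443]
3 (180, 267) [0.546 0.182 0.195]
3 (190, 274) [0.521 0.162 0.198]
3 (175, 262) [ 0.612  0.231 -0.003]
3 (185, 255) [0.471 0.164 0.446]
```

View pics/top3b.png

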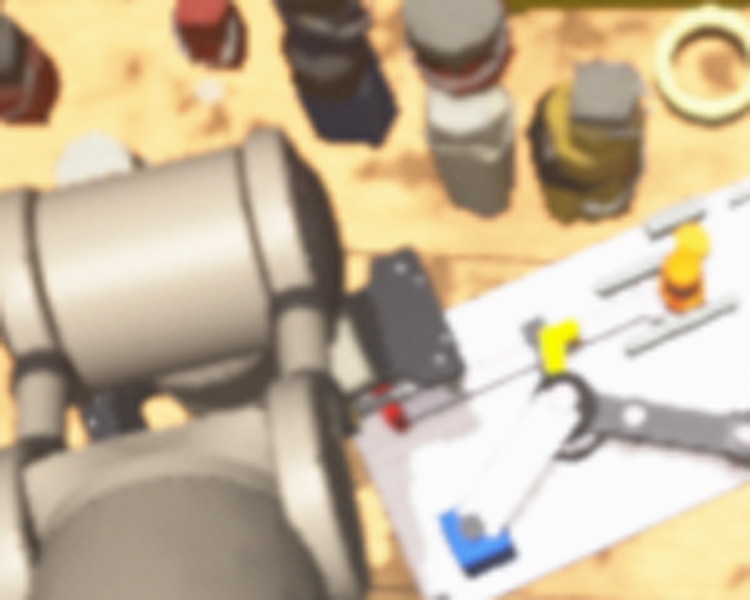

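```bash
python3 -c "
from snap import *
s=load('side0.npz'); C=cloud(s)
print(proj(s,np.array([[.2228,.4749,.2032]])))
im=s['color'][20:130,150:260,::-1]
cv2.imwrite('pics/side0b.png',cv2.resize(im,None,fx=6,fy=6,interpolation=cv2.INTER_NEAREST))
for v in range(80,112,3): print(v,[tuple((C[v,u]*1e3).round().astype(int).tolist()) for u in range(180,226,6)])
"
```

```text
[[208.06549333 114.27228312]]
80 [(-204, 2637, -190), (174, 419, 337), (193, 416, 337), (212, 410, 338), (229, 427, 333), (239, 521, 310), (260, 513, 311), (280, 522, 308)]
83 [(157, 400, 333), (176, 395, 333), (196, 381, 336), (215, 378, 336), (227, 436, 321), (238, 519, 300), (261, 484, 308), (279, 517, 299)]
86 [(155, 401, 323), (175, 394, 324), (194, 387, 325), (214, 373, 328), (228, 417, 317), (244, 446, 308), (258, 518, 289), (146, 2627, -252)]
89 [(152, 411, 311), (172, 402, 313), (192, 394, 314), (212, 377, 318), (228, 403, 310), (235, 523, 278), (256, 530, 276), (144, 2614, -275)]
92 [(-118, 2028, -131), (170, 404, 303), (191, 392, 305), (210, 388, 306), (227, 401, 301), (234, 522, 268), (255, 525, 266), (138, 2662, -314)]
95 [(-222, 2624, -316), (-176, 2657, -327), (189, 397, 294), (209, 388, 296), (-19, 2639, -328), (31, 2651, -334), (254, 520, 257), (138, 2618, -329)]
98 [(-224, 2617, -340), (-175, 2624, -345), (-122, 2614, -344), (205, 409, 281), (-24, 2649, -358), (29, 2639, -357), (252, 523, 246), (133, 2649, -364)]
101 [(-235, 2654, -378), (-182, 2645, -377), (-131, 2648, -380), (203, 410, 270), (-27, 2649, -385), (231, 515, 238), (251, 522, 235), (133, 2611, -380)]
104 [(-235, 2632, -398), (-185, 2637, -402), (-136, 2656, -410), (200, 422, 257), (-28, 2623, -404), (23, 2641, -412), (76, 2635, -412), (126, 2668, -424)]
107 [(-238, 2625, -423), (-186, 2622, -424), (-140, 2658, -438), (200, 417, 248), (-33, 2641, -437), (22, 2618, -432), (70, 2669, -450), (124, 2652, -447)]
110 [(-246, 2645, -456), (-192, 2630, -454), (-141, 2635, -458), (197, 429, 235), (-38, 2651, -468), (19, 2614, -458), (65, 2684, -483), (121, 2657, -477)]
```

View pics/side0b.png

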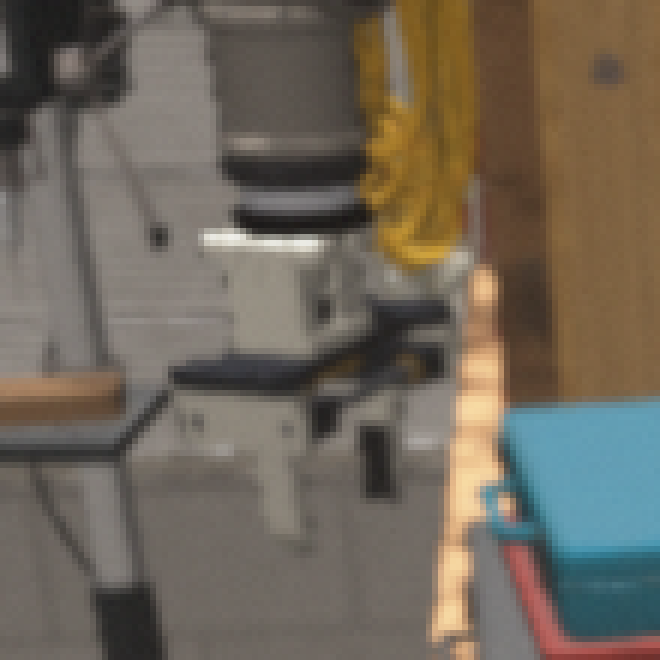

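Call:
send_rows:
  series:
    - [0, 0, 0.017, 0, 0, 0, 1]
    - [0, -0.01, 0, 0, 0, 0, 1]
    - [0, -0.01, 0, 0, 0, 0, 1]
    - [0, 0, 0, 0, 0, 0, 1]

```text
time: 3.4
tool_pos: [0.5133, 0.2181, 0.048]
tool_rot: [-3.141, 0.002, -2.655]
contact_force: [0.5, 0.2, 0.0]
opening: 0.0002
```

Call:
send_rows:
  series:
    - [0, -0.006, 0, 0, 0, 0, 1]
    - [0, -0.006, 0, 0, 0, 0, 1]
    - [0, -0.004, 0, 0, 0, 0, 1]
    - [0, 0, 0, 0, 0, 0, 1]
    - [0, 0, 0, 0, 0, 0, 1]

```text
time: 3.82
tool_pos: [0.5192, 0.2054, 0.0471]
tool_rot: [3.142, 0.0, -2.654]
contact_force: [-0.1, 0.4, 0.1]
opening: 0.0005
```

```bash
python3 -c "
from snap import *
snap('4',('side',))
s=load('side4.npz')
im=s['color'][140:240,270:370,::-1]
cv2.imwrite('pics/side4b.png',cv2.resize(im,None,fx=6,fy=6,interpolation=cv2.INTER_CUBIC))
"
```

```text
t 3.8167 fix TCP [47.5 98.5 47.1] [ 3.142  0.    -2.654] F [-0.1  0.4  0.1] 0.0004528838086169028
```

View pics/side4b.png

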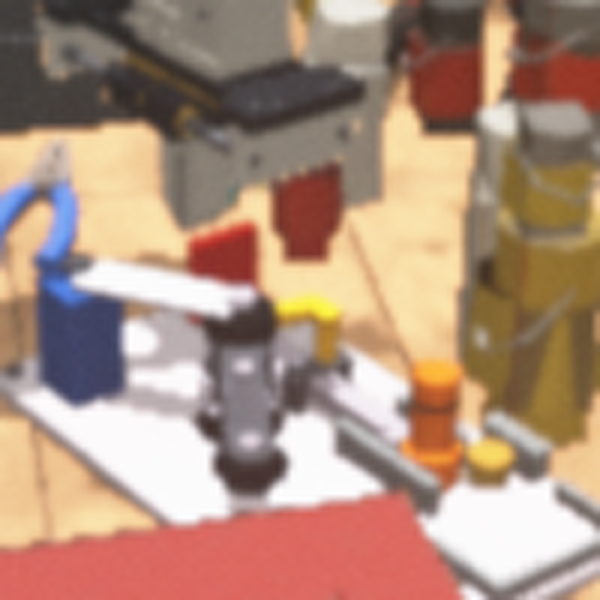

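Call:
send_rows:
  series:
    - [0, 0.018, 0, 0, 0, 0, 1]
    - [0, 0.018, 0, 0, 0, 0, 1]
    - [0, 0, 0.014, 0, 0, 0, 1]
    - [0, 0, 0.014, 0, 0, 0, 1]
    - [0, 0, 0, 0, 0, 0, 1]

```text
time: 4.28
tool_pos: [0.5002, 0.2376, 0.0168]
tool_rot: [3.141, -0.004, -2.652]
contact_force: [-0.1, -0.3, 0.6]
opening: 0.0005
```

```bash
python3 -c "
from snap import *
snap('5',('side',))
s=load('side5.npz');C=cloud(s)
print([ (v,tuple((C[v,u]*1e3).round().astype(int).tolist())) for u in (293,296) for v in range(168,190,2)])
im=s['color'][140:240,270:370,::-1]
cv2.imwrite('pics/side5b.png',cv2.resize(im,None,fx=6,fy=6,interpolation=cv2.INTER_CUBIC))
"
```

```text
t 4.2833 fix TCP [ 45.8 135.8  16.8] [ 3.141 -0.004 -2.652] F [-0.1 -0.3  0.6] 0.0004810562094584787
[(168, (491, 231, 95)), (170, (491, 231, 87)), (172, (491, 230, 80)), (174, (491, 234, 72)), (176, (491, 232, 65)), (178, (490, 226, 61)), (180, (490, 229, 52)), (182, (491, 233, 42)), (184, (497, 295, 1)), (186, (479, 129, 86)), (188, (477, 115, 86)), (168, (498, 211, 104)), (170, (499, 218, 93)), (172, (499, 221, 85)), (174, (499, 217, 79)), (176, (499, 221, 70)), (178, (499, 220, 63)), (180, (499, 218, 57)), (182, (510, 310, 0)), (184, (508, 292, 2)), (186, (488, 128, 85)), (188, (486, 112, 87))]
```

View pics/side5b.png

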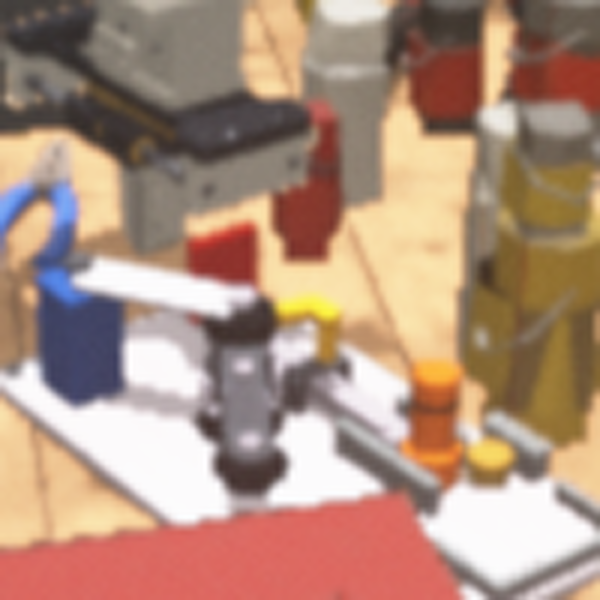

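Call:
send_rows:
  series:
    - [-0.006, -0.006, 0, 0, 0, 0, 1]
    - [0, -0.006, 0, 0, 0, 0, 1]
    - [0, -0.006, 0, 0, 0, 0, 1]
    - [0, -0.005, 0, 0, 0, 0, 1]
    - [0, -0.003, 0, 0, 0, 0, 1]

```text
time: 4.75
tool_pos: [0.5206, 0.217, 0.0196]
tool_rot: [3.141, 0.002, -2.655]
contact_force: [-1.2, 6.0, 1.6]
opening: 0.0005
```

Call:
send_rows:
  series:
    - [0, -0.004, 0, 0, 0, 0, 1]
    - [0, -0.004, 0, 0, 0, 0, 1]
    - [0, -0.004, 0, 0, 0, 0, 1]
    - [0, -0.004, 0, 0, 0, 0, 1]
    - [0, -0.004, 0, 0, 0, 0, 1]

```text
time: 5.17
tool_pos: [0.5295, 0.2004, 0.0196]
tool_rot: [3.141, 0.002, -2.654]
contact_force: [-1.1, 6.7, 2.7]
opening: 0.0003
```

```bash
python3 -c "
from snap import *
snap('6',('side',))
s=load('side6.npz')
im=s['color'][140:240,270:370,::-1]
cv2.imwrite('pics/side6b.png',cv2.resize(im,None,fx=6,fy=6,interpolation=cv2.INTER_CUBIC))
"
```

```text
t 5.1667 fix TCP [54.1 89.2 19.6] [ 3.141e+00  2.000e-03 -2.654e+00] F [-1.1  6.7  2.7] 0.0003180188068679416
```

View pics/side6b.png

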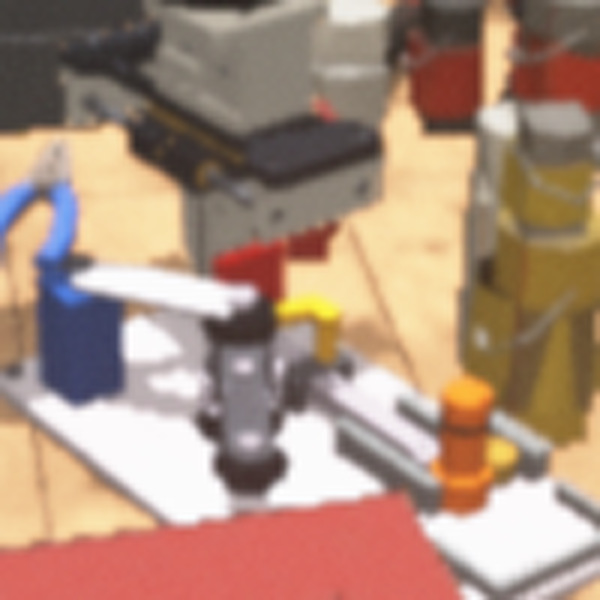

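Call:
send_rows:
  series:
    - [0, -0.004, 0, 0, 0, 0, 1]
    - [0, -0.004, 0, 0, 0, 0, 1]
    - [0, -0.004, 0, 0, 0, 0, 1]
    - [0, -0.004, 0, 0, 0, 0, 1]
    - [0, -0.004, 0, 0, 0, 0, 1]

```text
time: 5.63
tool_pos: [0.5389, 0.1826, 0.0196]
tool_rot: [3.141, 0.002, -2.654]
contact_force: [-0.2, 5.7, 1.9]
opening: 0.0006
```

Call:
send_rows:
  series:
    - [0, -0.004, 0, 0, 0, 0, 1]
    - [0, -0.004, 0, 0, 0, 0, 1]
    - [0, -0.004, 0, 0, 0, 0, 1]
    - [0, -0.003, 0, 0, 0, 0, 1]
    - [0, -0.002, 0, 0, 0, 0, 1]

```text
time: 6.05
tool_pos: [0.5469, 0.1676, 0.0196]
tool_rot: [3.141, 0.002, -2.654]
contact_force: [-1.0, 6.5, 3.4]
opening: 0.0006
```

```bash
python3 -c "
from snap import *
snap('7',('side',))
s=load('side7.npz')
im=s['color'][140:240,270:370,::-1]
cv2.imwrite('pics/side7b.png',cv2.resize(im,None,fx=6,fy=6,interpolation=cv2.INTER_CUBIC))
"
```

```text
t 6.05 fix TCP [54.1 52.1 19.6] [ 3.141e+00  2.000e-03 -2.654e+00] F [-1.   6.5  3.4] 0.000637411066715928
```

View pics/side7b.png

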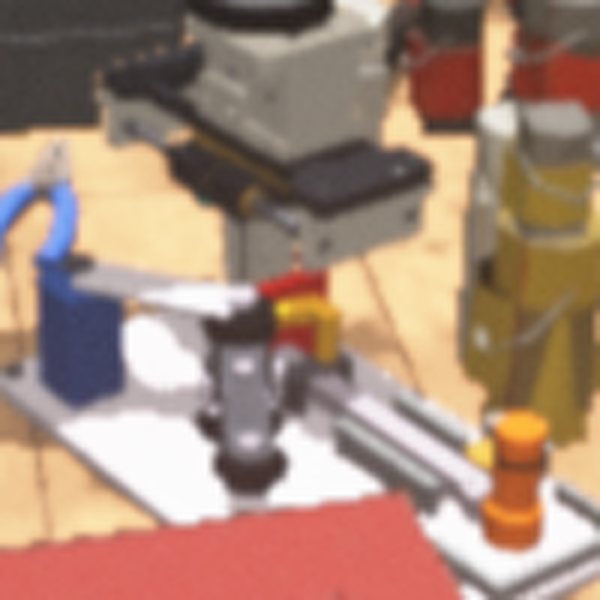

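Call:
send_rows:
  series:
    - [0, -0.003, 0, 0, 0, 0, 1]
    - [0, -0.003, 0, 0, 0, 0, 1]
    - [0, -0.002, 0, 0, 0, 0, 1]
    - [0, -0.001, 0, 0, 0, 0, 1]

```text
time: 6.43
tool_pos: [0.551, 0.1599, 0.0196]
tool_rot: [3.141, 0.002, -2.654]
contact_force: [-0.4, 6.3, 3.3]
opening: 0.0005
```

```bash
cat >> snap.py <<'E'
def sb(tag):
    snap(tag,('side',)); s=load(f'side{tag}.npz')
    cv2.imwrite(f'pics/side{tag}b.png',cv2.resize(s['color'][140:240,270:370,::-1],None,fx=6,fy=6,interpolation=cv2.INTER_CUBIC))
    C=cloud(s); h=cv2.cvtColor(s['color'],cv2.COLOR_RGB2HSV); hh=h[...,0].astype(int)
    m=(h[...,1]>150)&(h[...,2]>60); m[:140]=0; m[245:]=0; m[:,:270]=0; m[:,365:]=0
    c,q=np.cos(p[2]),np.sin(p[2]); d=C[...,:2]-p[:2]; X=c*d[...,0]+q*d[...,1]; Y=-q*d[...,0]+c*d[...,1]
    r=m&((hh<4)|(hh>175))&(X>25)&(X<85)&(Y>0)&(Y<110)&(C[...,2]>.02)&(C[...,2]<.075)
    if r.sum(): print("red tab n",r.sum(),"fx",np.percentile(X[r],[5,95]).round(3),"fy",np.percentile(Y[r],[5,50,95]).round(4))
    o=m&(hh>4)&(hh<14)&(X>10)&(X<80)&(Y<-60)&(Y>-200)&(C[...,2]>.015)
    if o.sum(): print("spacer n",o.sum(),"fx med",np.median(X[o]).round(3),"fy med",np.median(Y[o]).round(3),"z",np.percentile(C[...,2][o],[2,98]).round(3))
E
python3 -c "
from snap import *
sb('8')"
```

```text
t 6.4333 fix TCP [54.2 43.4 19.6] [ 3.141e+00  2.000e-03 -2.654e+00] F [-0.4  6.3  3.3] 0.0005237842965785402
```

View pics/side8b.png

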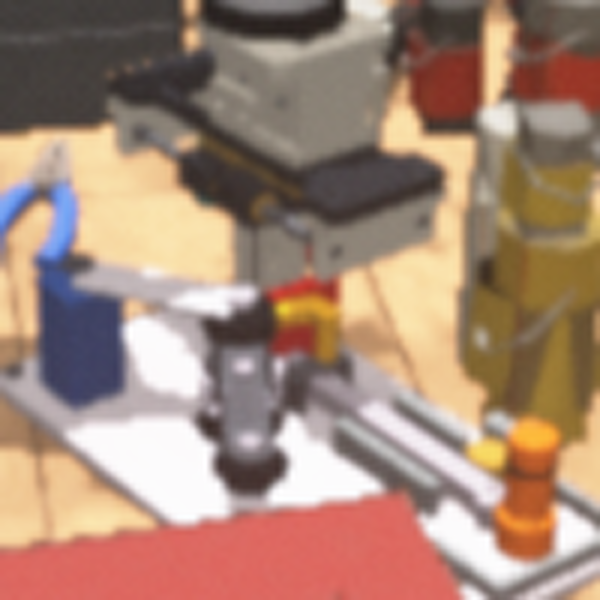

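Call:
send_rows:
  series:
    - [0, -0.002, 0, 0, 0, 0, 1]
    - [0, -0.002, 0, 0, 0, 0, 1]
    - [0, 0, 0, 0, 0, 0, 1]

```text
time: 6.73
tool_pos: [0.5516, 0.1586, 0.0196]
tool_rot: [3.137, 0.002, -2.654]
contact_force: [-4.7, 17.0, 5.6]
opening: 0.0012
```

```bash
sed -i 's/X=c\*d\[...,0\]+q\*d\[...,1\]; Y=-q\*d\[...,0\]+c\*d\[...,1\]/X=1e3*(c*d[...,0]+q*d[...,1]); Y=1e3*(-q*d[...,0]+c*d[...,1])/' snap.py
python3 -c "
from snap import *
sb('9')"
```

```text
t 6.7333 fix TCP [54.1 41.9 19.6] [ 3.137e+00  2.000e-03 -2.654e+00] F [-4.7 17.   5.6] 0.0011856432391245818
red tab n 24 fx [36.968 68.17 ] fy [14.0659 16.8824 19.492 ]
spacer n 135 fx med 36.869 fy med -172.345 z [0.021 0.074]
```

Call:
send_rows:
  series:
    - [0, 0, 0, 0, 0, 0, 1]
    - [0, 0, 0, 0, 0, 0, 1]
    - [0, 0.004, 0, 0, 0, 0, 1]
    - [0, 0.006, 0, 0, 0, 0, 1]
    - [0, 0.007, 0, 0, 0, 0, 1]

```text
time: 7.2
tool_pos: [0.5449, 0.1714, 0.0196]
tool_rot: [3.141, 0.002, -2.654]
contact_force: [0.1, 5.4, 2.6]
opening: 0.0005
```

Call:
send_rows:
  series:
    - [0, 0.008, 0, 0, 0, 0, 1]
    - [0, 0.008, 0, 0, 0, 0, 1]
    - [0, 0.008, 0, 0, 0, 0, 1]
    - [0, 0.008, 0, 0, 0, 0, 1]
    - [0, 0.008, 0, 0, 0, 0, 1]

```text
time: 7.62
tool_pos: [0.5254, 0.2063, 0.0189]
tool_rot: [-3.141, -0.0, -2.653]
contact_force: [0.1, 2.8, 1.6]
opening: 0.0003
```

Call:
send_rows:
  series:
    - [0, 0.008, 0, 0, 0, 0, 1]
    - [0, 0.008, 0, 0, 0, 0, 1]
    - [0, 0.008, 0, 0, 0, 0, 1]
    - [0, 0.008, 0, 0, 0, 0, 1]
    - [0, 0.01, 0, 0, 0, 0, 1]

```text
time: 8.03
tool_pos: [0.5057, 0.2431, 0.0187]
tool_rot: [-3.141, -0.001, -2.654]
contact_force: [-0.2, 0.3, 0.3]
opening: 0.0004
```

Call:
send_rows:
  series:
    - [0, 0, -0.03, 0, 0, 0, 1]
    - [0, 0, -0.03, 0, 0, 0, 1]
    - [0, 0, -0.03, 0, 0, 0, 1]
    - [0, 0, -0.03, 0, 0, 0, 1]

```text
time: 8.37
tool_pos: [0.5054, 0.2432, 0.14]
tool_rot: [-3.142, -0.001, -2.653]
contact_force: [1.0, 0.2, 0.3]
opening: 0.0002
```

```bash
python3 -c "
from snap import *
sb('10')"
```

```text
t 8.3667 fix TCP [ 53.  138.3 140. ] [-3.142e+00 -1.000e-03 -2.653e+00] F [1.  0.2 0.3] 0.00021016946708025253
red tab n 66 fx [37.771 71.404] fy [84.2735 86.547  90.5323]
spacer n 134 fx med 36.813 fy med -172.03 z [0.02  0.076]
```

View pics/side10b.png

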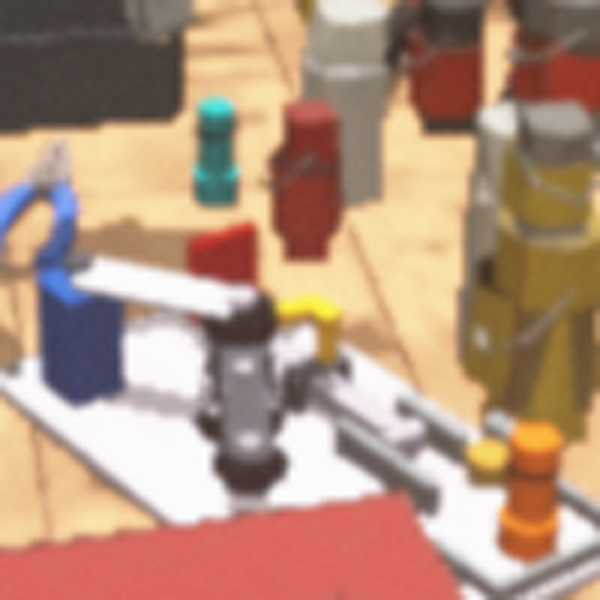

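```bash
python3 -c "
from snap import *
for f in ('top0.npz','side0.npz'):
  C=cloud(load(f)).reshape(-1,3); m=(C[:,2]>.08)&(C[:,2]<.25)&(C[:,0]>.3)&(C[:,0]<.5)
  for y in np.arange(-.05,.2,.03):
    k=m&(abs(C[:,1]-y)<.015)&(np.hypot(C[:,0]-p[0],C[:,1]-p[1])>.15)
    if k.sum(): i=np.argsort(C[k,0])[-3:]; print(f,round(y,2),C[k][i].round(3).tolist())
"
```

```text
top0.npz -0.05 [[0.343, -0.058, 0.087], [0.345, -0.05, 0.086], [0.346, -0.048, 0.08]]
top0.npz -0.02 [[0.338, -0.021, 0.086], [0.341, -0.013, 0.087], [0.341, -0.015, 0.09]]
top0.npz 0.01 [[0.329, -0.005, 0.107], [0.331, 0.001, 0.108], [0.331, -0.002, 0.104]]
top0.npz 0.04 [[0.378, 0.051, 0.114], [0.378, 0.048, 0.11], [0.38, 0.051, 0.117]]
top0.npz 0.07 [[0.377, 0.062, 0.115], [0.377, 0.056, 0.116], [0.377, 0.059, 0.113]]
top0.npz 0.1 [[0.373, 0.088, 0.11], [0.374, 0.114, 0.116], [0.374, 0.112, 0.115]]
top0.npz 0.13 [[0.378, 0.135, 0.152], [0.378, 0.138, 0.147], [0.378, 0.132, 0.15]]
top0.npz 0.16 [[0.38, 0.155, 0.112], [0.38, 0.158, 0.11], [0.38, 0.15, 0.114]]
top0.npz 0.19 [[0.382, 0.197, 0.152], [0.384, 0.205, 0.152], [0.384, 0.203, 0.15]]
side0.npz -0.05 [[0.344, -0.059, 0.089], [0.344, -0.056, 0.09], [0.346, -0.047, 0.081]]
side0.npz -0.02 [[0.34, -0.016, 0.092], [0.342, -0.015, 0.085], [0.343, -0.018, 0.09]]
side0.npz 0.01 [[0.331, -0.005, 0.104], [0.331, -0.002, 0.106], [0.331, 0.0, 0.107]]
side0.npz 0.04 [[0.378, 0.048, 0.113], [0.379, 0.048, 0.116], [0.379, 0.048, 0.119]]
side0.npz 0.07 [[0.375, 0.078, 0.118], [0.376, 0.056, 0.118], [0.377, 0.06, 0.119]]
side0.npz 0.1 [[0.373, 0.102, 0.118], [0.373, 0.109, 0.118], [0.373, 0.115, 0.121]]
side0.npz 0.13 [[0.377, 0.135, 0.12], [0.377, 0.145, 0.118], [0.379, 0.137, 0.151]]
side0.npz 0.16 [[0.38, 0.146, 0.114], [0.38, 0.147, 0.117], [0.381, 0.159, 0.114]]
side0.npz 0.19 [[0.379, 0.198, 0.159], [0.379, 0.202, 0.16], [0.382, 0.203, 0.156]]
```

Call:
send_rows:
  series:
    - [0.022, -0.034, 0, 0, 0, 0, 1]
    - [0.022, -0.034, 0, 0, 0, 0, 1]
    - [0.022, -0.034, 0, 0, 0, 0, 1]
    - [0.022, -0.034, 0, 0, 0, 0, 1]
    - [0.022, -0.034, 0, 0, 0, 0, 1]

```text
time: 8.83
tool_pos: [0.4879, 0.0399, 0.1388]
tool_rot: [-3.141, -0.0, -2.653]
contact_force: [0.0, 0.1, 0.5]
opening: -0.0001
```

Call:
send_rows:
  series:
    - [0.013, -0.011, 0, 0, 0, 0, 1]
    - [0, 0, 0.03, 0, 0, 0, 1]
    - [0, 0, 0.03, 0, 0, 0, 1]
    - [0, 0, 0, 0, 0, 0, 1]

```text
time: 9.17
tool_pos: [0.4787, 0.0253, 0.0747]
tool_rot: [3.137, -0.007, -2.655]
contact_force: [-1.3, -0.1, -1.0]
opening: 0.0007
```

```bash
python3 -c "
from snap import *
snap('11')"
```

```text
t 9.1667 fix TCP [-72.9 -41.5  74.7] [ 3.137 -0.007 -2.655] F [-1.3 -0.1 -1. ] 0.000708600948319312
```

View pics/side11.png

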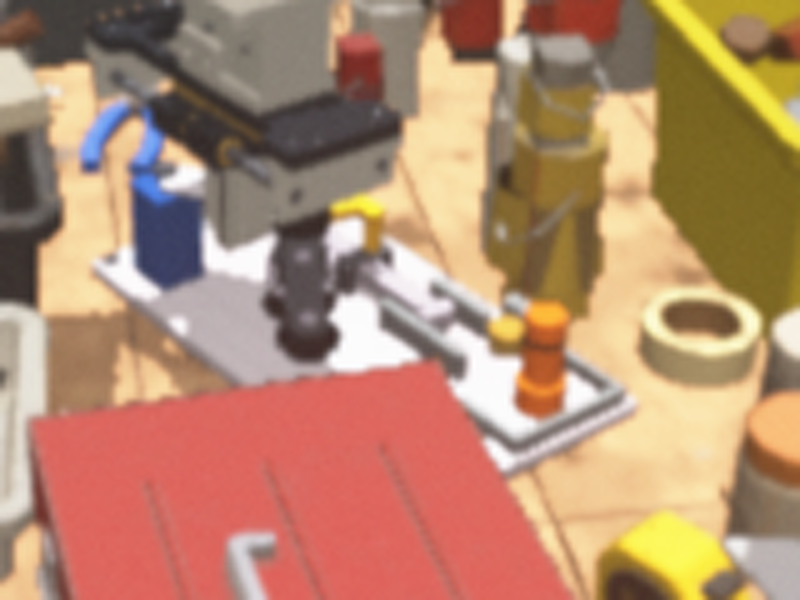

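View pics/top11.png

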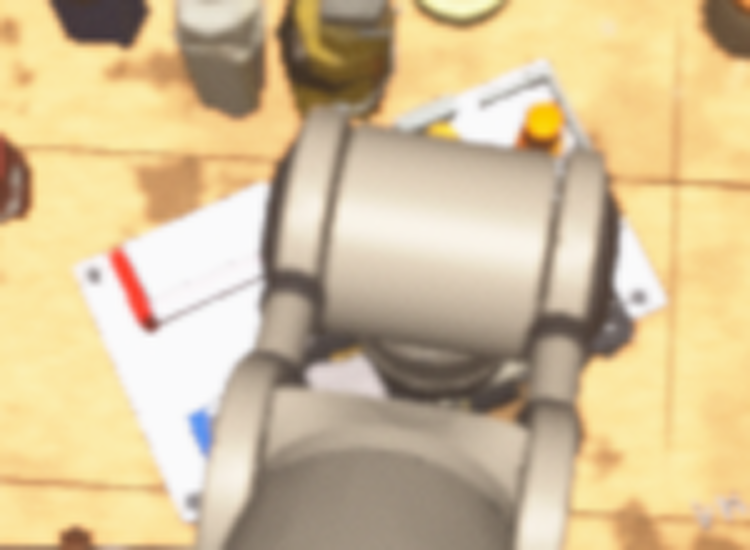

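Call:
send_rows:
  series:
    - [0, 0, 0.02, 0, 0, 0, 1]
    - [0, 0, 0.02, 0, 0, 0, 1]
    - [0, 0, 0.016, 0, 0, 0, 1]
    - [0, 0, 0, 0, 0, 0, 1]
    - [0, 0, 0, 0, 0, 0, 1]

```text
time: 9.68
tool_pos: [0.4831, 0.0257, 0.024]
tool_rot: [-3.141, 0.001, -2.653]
contact_force: [-0.5, -0.4, 0.5]
opening: 0.0004
```

```bash
python3 -c "
from snap import *
snap('12',('side',))"
```

```text
t 9.6833 fix TCP [-68.9 -43.2  24. ] [-3.141e+00  1.000e-03 -2.653e+00] F [-0.5 -0.4  0.5] 0.00040479622577041963
```

View pics/side12.png

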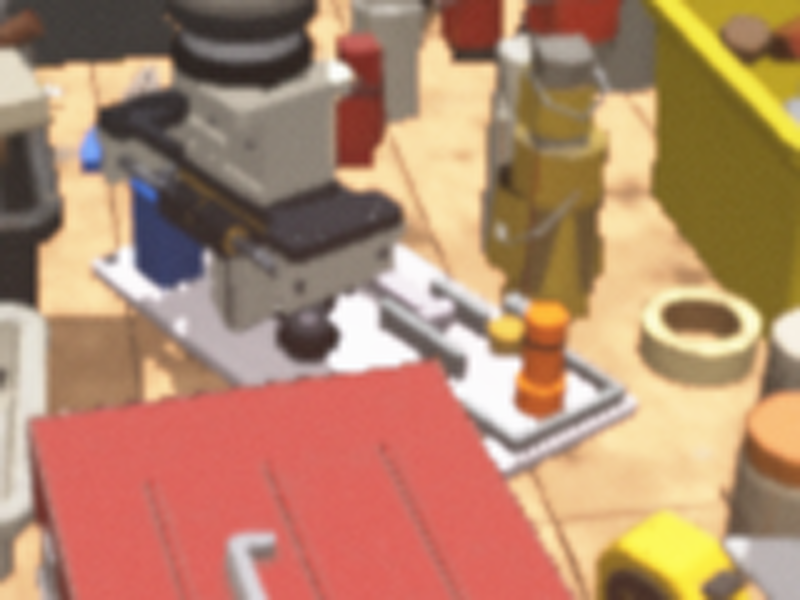

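```bash
python3 -c "
import numpy as np
prev=np.array([-68.9,-43.2])
for k in range(0,19):
    th=np.radians(-124.2+71.6*k/18); ph=th+np.pi/2
    d=np.array([np.cos(th),np.sin(th)]); n=np.array([np.sin(th),-np.cos(th)])
    h=11+9.5*np.cos(ph)+16*abs(np.sin(ph))
    s=78
    t=s*d+h*n; st=t-prev; prev=t
    print(k,np.degrees(th).round(),t.round(1),'tool dx,dy mm',(-st[0]).round(1),st[1].round(1))
"
```

```text
0 -124.0 [-66.9 -48.9] tool dx,dy mm -2.0 -5.7
1 -120.0 [-62.8 -53.7] tool dx,dy mm -4.1 -4.8
2 -116.0 [-58.3 -58.2] tool dx,dy mm -4.5 -4.5
3 -112.0 [-53.5 -62.4] tool dx,dy mm -4.9 -4.2
4 -108.0 [-48.3 -66.2] tool dx,dy mm -5.2 -3.8
5 -104.0 [-42.7 -69.6] tool dx,dy mm -5.6 -3.4
6 -100.0 [-36.8 -72.6] tool dx,dy mm -5.9 -3.0
7 -96.0 [-30.7 -75.1] tool dx,dy mm -6.1 -2.5
8 -92.0 [-24.4 -77.1] tool dx,dy mm -6.3 -2.0
9 -88.0 [-18.8 -78.6] tool dx,dy mm -5.6 -1.5
10 -84.0 [-14.3 -79.8] tool dx,dy mm -4.4 -1.2
11 -80.0 [ -9.8 -80.7] tool dx,dy mm -4.6 -1.0
12 -76.0 [ -5.1 -81.4] tool dx,dy mm -4.7 -0.7
13 -72.0 [ -0.3 -81.9] tool dx,dy mm -4.8 -0.4
14 -69.0 [  4.7 -82. ] tool dx,dy mm -4.9 -0.1
15 -65.0 [  9.7 -81.8] tool dx,dy mm -5.0 0.2
16 -61.0 [ 14.7 -81.3] tool dx,dy mm -5.1 0.5
17 -57.0 [ 19.8 -80.4] tool dx,dy mm -5.1 0.9
18 -53.0 [ 24.9 -79.1] tool dx,dy mm -5.1 1.3
```

Call:
send_rows:
  series:
    - [-0.002, -0.006, 0.003, 0, 0, 0, 1]
    - [-0.004, -0.005, 0, 0, 0, 0, 1]
    - [-0.0045, -0.0045, 0, 0, 0, 0, 1]
    - [-0.005, -0.004, 0, 0, 0, 0, 1]
    - [-0.005, -0.004, 0, 0, 0, 0, 1]

```text
time: 10.15
tool_pos: [0.5112, 0.0151, 0.0201]
tool_rot: [3.139, -0.001, -2.654]
contact_force: [-4.4, 11.5, 3.2]
opening: 0.0
```

Call:
send_rows:
  series:
    - [-0.0055, -0.0035, 0, 0, 0, 0, 1]
    - [-0.006, -0.003, 0, 0, 0, 0, 1]
    - [-0.006, -0.0025, 0, 0, 0, 0, 1]
    - [-0.006, -0.002, 0, 0, 0, 0, 1]
    - [-0.0055, -0.0015, 0, 0, 0, 0, 1]

```text
time: 10.57
tool_pos: [0.5402, 0.0196, 0.0197]
tool_rot: [3.135, -0.004, -2.653]
contact_force: [-13.1, 15.2, 7.6]
opening: 0.0007
```

```bash
python3 -c "
from snap import *
snap('13',('side',))"
```

```text
t 10.5667 fix TCP [-21.3 -75.4  19.7] [ 3.135 -0.004 -2.653] F [-13.1  15.2   7.6] 0.0006789758168722977
```

View pics/side13.png

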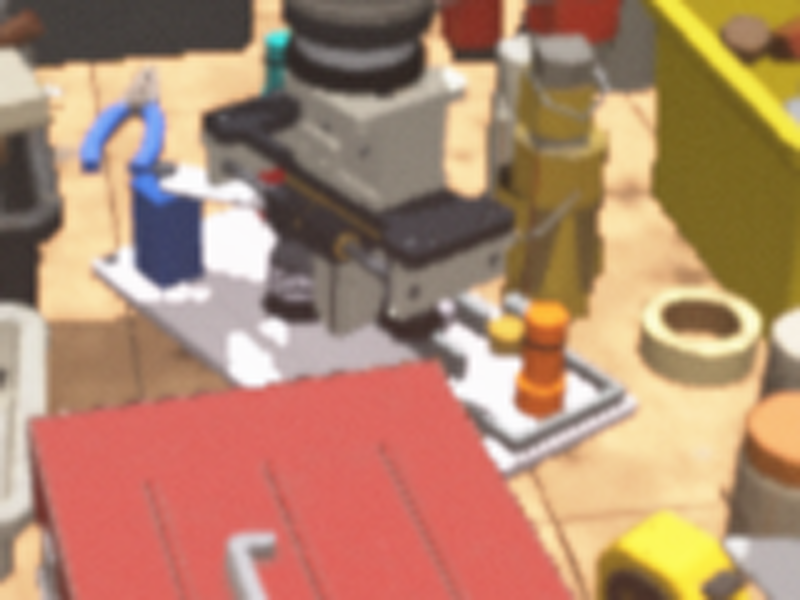

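Call:
send_rows:
  series:
    - [0, 0.006, 0, 0, 0, 0, 1]
    - [0, 0.006, 0, 0, 0, 0, 1]
    - [0, 0.003, 0, 0, 0, 0, 1]
    - [0, 0, 0, 0, 0, 0, 1]

```text
time: 10.95
tool_pos: [0.5349, 0.0289, 0.0198]
tool_rot: [-3.142, -0.003, -2.653]
contact_force: [-7.4, -4.3, 1.3]
opening: 0.0004
```

```bash
python3 -c "
from snap import *
snap('14',())"
```

```text
t 10.95 fix TCP [-21.6 -64.7  19.8] [-3.142e+00 -3.000e-03 -2.653e+00] F [-7.4 -4.3  1.3] 0.0004442658875627516
```

Call:
send_rows:
  series:
    - [-0.0045, -0.002, 0, 0, 0, 0, 1]
    - [-0.0045, -0.002, 0, 0, 0, 0, 1]
    - [-0.0045, -0.002, 0, 0, 0, 0, 1]
    - [-0.004, -0.0015, 0, 0, 0, 0, 1]
    - [-0.004, -0.0015, 0, 0, 0, 0, 1]

```text
time: 11.37
tool_pos: [0.5542, 0.0317, 0.0185]
tool_rot: [3.136, -0.011, -2.652]
contact_force: [-15.0, -3.6, 0.7]
opening: 0.0005
```

Call:
send_rows:
  series:
    - [-0.004, 0, 0, 0, 0, 0, 1]
    - [-0.004, 0, 0, 0, 0, 0, 1]
    - [-0.004, 0, 0, 0, 0, 0, 1]
    - [-0.003, 0, 0, 0, 0, 0, 1]

```text
time: 11.7
tool_pos: [0.5673, 0.038, 0.0183]
tool_rot: [3.137, -0.012, -2.652]
contact_force: [-15.4, -7.0, 0.8]
opening: 0.0006
```

```bash
python3 -c "
from snap import *
snap('15')"
```

```text
t 11.7 fix TCP [ 11.2 -71.9  18.3] [ 3.137 -0.012 -2.652] F [-15.4  -7.    0.8] 0.0006142527202859181
```

View pics/side15.png

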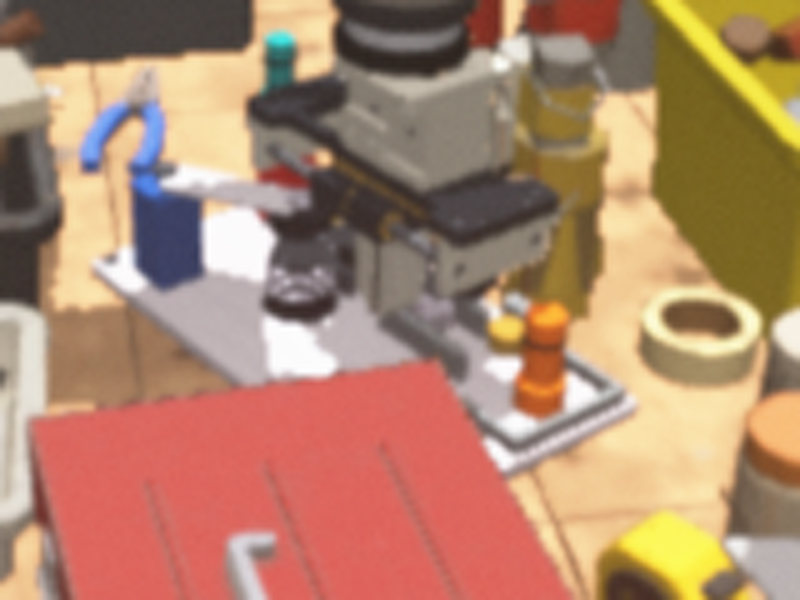

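View pics/top15.png

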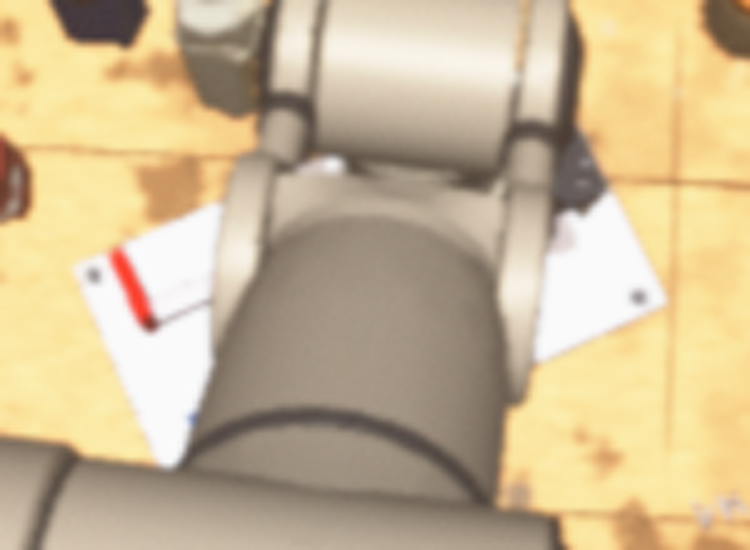

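Call:
send_rows:
  series:
    - [-0.004, 0, 0, 0, 0, 0, 1]
    - [-0.004, 0, 0, 0, 0, 0, 1]
    - [0, 0, 0, 0, 0, 0, 1]

```text
time: 12.05
tool_pos: [0.5753, 0.0412, 0.0184]
tool_rot: [3.139, -0.011, -2.652]
contact_force: [-13.0, -7.8, 0.2]
opening: 0.0004
```

Call:
send_rows:
  series:
    - [-0.002, 0, 0, 0, 0, 0, 1]
    - [-0.002, 0, 0, 0, 0, 0, 1]
    - [0, 0, 0, 0, 0, 0, 1]

```text
time: 12.3
tool_pos: [0.5761, 0.0417, 0.0182]
tool_rot: [3.138, -0.017, -2.652]
contact_force: [-21.0, -13.3, 5.6]
opening: 0.0001
```

```bash
python3 -c "
from snap import *
snap('16',('side',))"
```

```text
t 12.3 fix TCP [ 20.7 -72.8  18.2] [ 3.138 -0.017 -2.652] F [-21.  -13.3   5.6] 8.334426189414136e-05
```

View pics/side16.png

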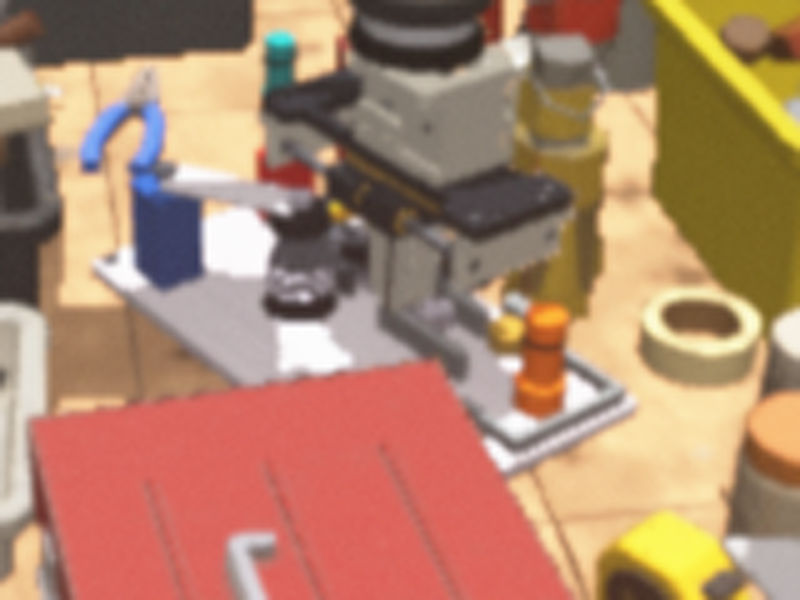

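```bash
python3 -c "
from snap import *
r=imaging.read_camera('top'); np.savez('top17.npz',**r)
c,q=np.cos(p[2]),np.sin(p[2])
for f in ('side16.npz','top17.npz'):
  R=load(f); C=cloud(R); d=C[...,:2]-p[:2]; X=1e3*(c*d[...,0]+q*d[...,1]); Y=1e3*(-q*d[...,0]+c*d[...,1]); Z=C[...,2]*1e3
  m=(X>-20)&(X<100)&(Y>-130)&(Y<-20)&(Z>40)&(Z<85)
  for v,u in np.argwhere(m): print(f[:4],(u,v),X[v,u].round(),Y[v,u].round(),Z[v,u].round(),R['color'][v,u])
" | head -80
python3 -c "
from snap import *
overlay(load('side16.npz'),p,(250,150,410,270),5,'pics/ov16.png',ang=1.25,sp=-165)
print(observe()['time'],observe()['contact_force'])"
```

```text
side (np.int64(321), np.int64(195)) 27.0 -21.0 70.0 [142 133 135]
side (np.int64(322), np.int64(195)) 28.0 -25.0 71.0 [138 127 125]
side (np.int64(323), np.int64(195)) 28.0 -29.0 73.0 [122 109 101]
side (np.int64(319), np.int64(196)) 18.0 -23.0 71.0 [90 82 84]
side (np.int64(320), np.int64(196)) 21.0 -24.0 70.0 [92 83 86]
side (np.int64(321), np.int64(196)) 21.0 -29.0 72.0 [111 102 105]
side (np.int64(322), np.int64(196)) 22.0 -32.0 74.0 [124 112 115]
side (np.int64(323), np.int64(196)) 25.0 -33.0 73.0 [121 108 108]
side (np.int64(314), np.int64(197)) -0.0 -22.0 73.0 [80 71 71]
side (np.int64(317), np.int64(197)) 10.0 -24.0 70.0 [119 112 117]
side (np.int64(318), np.int64(197)) 13.0 -25.0 70.0 [109 102 107]
side (np.int64(319), np.int64(197)) 14.0 -27.0 71.0 [90 82 84]
side (np.int64(320), np.int64(197)) 17.0 -29.0 71.0 [86 78 79]
side (np.int64(321), np.int64(197)) 21.0 -29.0 69.0 [97 86 90]
side (np.int64(322), np.int64(197)) 20.0 -34.0 71.0 [102  93  95]
side (np.int64(323), np.int64(197)) 24.0 -34.0 70.0 [106  94  94]
side (np.int64(324), np.int64(197)) 11.0 -54.0 85.0 [124 112 1
[... 3471 characters left out ...]
de (np.int64(318), np.int64(202)) 13.0 -25.0 53.0 [87 78 79]
side (np.int64(319), np.int64(202)) 15.0 -28.0 53.0 [78 68 68]
side (np.int64(320), np.int64(202)) 13.0 -35.0 57.0 [70 59 58]
side (np.int64(321), np.int64(202)) 13.0 -39.0 59.0 [65 54 53]
side (np.int64(322), np.int64(202)) 19.0 -37.0 57.0 [65 52 49]
side (np.int64(323), np.int64(202)) 18.0 -42.0 59.0 [81 70 65]
side (np.int64(324), np.int64(202)) 10.0 -56.0 69.0 [122 111 103]
side (np.int64(325), np.int64(202)) 10.0 -60.0 71.0 [133 123 114]
side (np.int64(326), np.int64(202)) 10.0 -65.0 73.0 [126 115 107]
12.4 [-20.88813819 -13.7120195    4.25741352]Exception ignored on flushing sys.stdout:
BrokenPipeError: [Errno 32] Broken pipe
```

View pics/ov16.png

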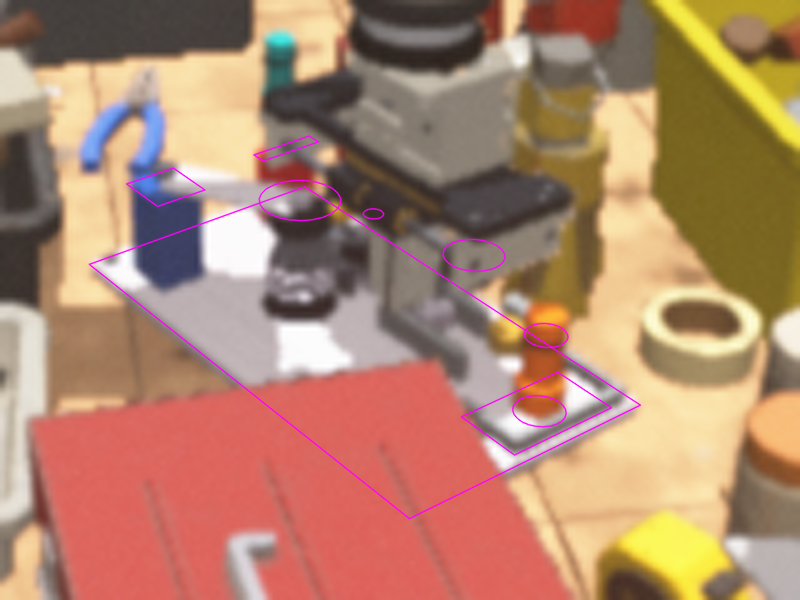

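Call:
send_rows:
  series:
    - [-0.001, 0.001, 0, 0, 0, 0, 1]
    - [0, 0, 0, 0, 0, 0, 1]
    - [0, 0, 0, 0, 0, 0, 1]
    - [0, 0, 0, 0, 0, 0, 1]
    - [0, 0, 0, 0, 0, 0, 1]

```text
time: 12.82
tool_pos: [0.5761, 0.0419, 0.0182]
tool_rot: [3.138, -0.018, -2.652]
contact_force: [-23.1, -18.2, 6.2]
opening: 0.0003
```

```bash
python3 -c "
from snap import *
sb('18')
a=cv2.imread('pics/side0z.png')
s=load('side18.npz'); cv2.imwrite('pics/side18f.png',s['color'][:,:,::-1])
print(observe()['qvel'].round(4))"
```

```text
t 12.8167 fix TCP [ 20.8 -72.6  18.2] [ 3.138 -0.018 -2.652] F [-23.1 -18.2   6.2] 0.0002500678398064689
red tab n 32 fx [37.444 71.676] fy [84.2308 86.8754 89.9459]
spacer n 147 fx med 36.459 fy med -170.963 z [0.021 0.076]
[-0.0026 -0.0007 -0.0005 -0.     -0.0012  0.0012]
```

View pics/side18f.png

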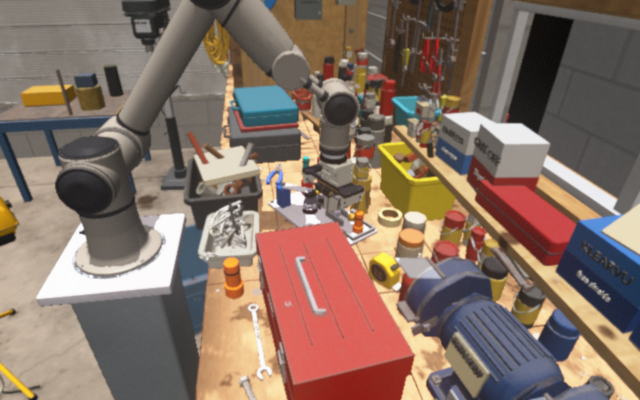

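The picture shows the gripper holding the cage arm at about (335,195). The orange spacer is upright in the tray at about (358,222), and the bystanders are where they were. The push is steady at about 29 N and the arm is still, so I'm handing in.

```bash
python3 -c "
from cell import workorder,observe
print(workorder.hand_in()); o=observe(); print(o['time'],o['contact_force'])"
```

```text
the job is handed in; nothing more can be done
None
the job is handed in; nothing more can be done
```

I pressed the red tab until it hit its end stop (17 N, tab about 70 mm in), and the ejector pushed the spacer into the catch tray. I then let the ejector spring back, swung the cage arm to the yellow stop with the shut fingers, and handed in while still holding it there. No verdict was reported.

**Last checks, just before handing in (12.8 s on the clock):**
- **Ejector:** the tab is back at rest. Its inner face shows at y ≈ 86 mm, against 85 mm nominal.
- **Spacer:** it is standing in the tray, with the face towards the camera at y ≈ -171 mm and its top at 75–76 mm.
- **Cage arm:** the fingers press with a steady 29 N or so, and the robot's joints were practically still. The last 4 mm of commanded push moved the tool only about 1 mm, so the arm is against a hard stop. The few visible points of the pulley fit the fully wound angle.
- **Bystanders:** none had visibly moved in the last side picture; I did not measure them.

**What disagreed or went wrong:**
- **Tool height:** the reported height was about 25 mm lower than the cameras showed. A test pass over the tab made no contact, which agreed with the cameras, so I worked from the camera heights.
- **First swing:** the fingers caught on the pulley partway, at about 20 N. I moved them inward along the arm and carried on.
- **Cage angle:** I could not measure it directly, because the gripper hid most of the pulley.

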